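# Tip splitter modules ports-up, load the tray and dock it

## Robot

A 7-joint arm with a two-finger parallel gripper is mounted at the origin on the work surface. World frame = base frame: x ahead of the robot, y to its left, z up, the work surface at z = 0. Lengths are in m, angles in rad, forces in N, time in s.
With the tool pointing down it reaches from about 0.425 to 0.875 m from the base axis. Payload 4.7 kg.
Tool frame: the origin (TCP) lies midway between the tips of the shut fingers; the grasp point (between the pads) lies 19 mm behind it; x points along the fingers, z is the direction in which the jaws open and shut, and the axes are right-handed (so a half turn about x gives the same grasp; the last joint's range is limited). The gripper opens to 87 mm and grips with 3 to 60 N. Pads are 19 mm wide; open, the fingers measure 117 mm over their backs; the gripper's body (75 mm by 190 mm) begins 51 mm behind the grasp point.
Start: joints at [-1.283, 0.321, -0.07, 1.45, 0.023, 1.371, -0.057], TCP at [0.176, 0.626, 0.223] pointing down, gripper open.
Joint ranges: [-2.86, 2.86], [-0.3, 2.09], [-1.38, 1.24], [0.06, 2.45], [-1.56, 4.7], [0.09, 2.05], [-2.69, 2.69]. Speed limits (rad/s): [2.57, 2.57, 3.14, 3.14, 3.14, 3.14, 3.14].

## Interface

Orientations are given as a rotation vector (axis times angle).
In Python, from bench import ctrl, vision, close_job gives the robot as it stands. The module is installed in compiled form; this text tells all that it offers.
- The arm moves only by the tool servo_tool, never from a script. Its argument "commands" is a list that holds one entry, the list of rows, each a list of 7 numbers: the turn, a rotation vector about the tool's x, y, z in degrees, then the shift along the tool's x, y, z in mm, then the finger opening in mm, from 0 to 87. In form: [[[wx, wy, wz, x, y, z, grip], ...]]. A call has 1 to 5 rows; each row is the pose to reach, as a shift and turn from the pose commanded when the call began, along the tool's axes at that moment; what a row does not reach only later rows make up. A row lasts 1/8 s, in which the tool goes at most 62.5 mm and 10.7 degrees, less where a joint would pass 70% of its speed; a pose out of reach is approached as far as the arm can. A call with a gripper value outside its range is refused whole. The fingers move at their own pace and stop on an object; "newtons" is the grip in N (left out, the last holds). Time passes only in rows, so rows that repeat a pose let the fingers close. It gives the time, the measured TCP pose, the force and the opening at its end, in the units of the state.
- ctrl.get_state(): the state, without advancing time (a new reading comes with each control period).
- vision.get_image(name): name is "side" or "top" or "wrist"; returns the picture (384x512x3 uint8, red, green, blue); there is no depth.
- vision.camera_info(name): a dict with "fov_y" (degrees; the focal length in pixels is half the picture's height over the tangent of half this angle, whatever the lens; pixels are square), "cx", "cy" (the principal point, pixels), "pose" (4x4, takes a point from camera to world coordinates). Camera axes: x right, y down, z forward; pixel columns grow to the right and rows downward; lengths in m; the calibration is good to about 2 mm. A picture is of the moment at which its call begins: read the wrist's pose just before it. camera_info takes no time and is no camera call; for the wrist camera it gives the pose at the moment of the call.
- close_job(): hands the job in, once; it reports no verdict.
The state is a dict: "time": time; "joint_positions": joint angles; "qd": joint speeds; "joint_torque": joint torques, N m; "position": TCP position; "tool_rot": TCP orientation; "ft_force": force on the tool from outside, world axes, zero at the start; "torque": the same for the moment, N m; "grip_width": opening from 0.0 (shut) to 1.0 (fully open).
Only numpy, scipy, OpenCV 4.12 (cv2) and the standard library are available. Lean on these libraries where they do the work, as an engineer would, in place of code of your own. Each camera call takes 0.05 s, during which the arm holds its last target. There are 200 camera calls.

## Task

Tip every splitter module off the ledge of the turning step, a second time where one tip is not enough, so that it stands ports up in the lower lane, and when all of them stand there together, put each upright on the floor of its own nest in the green tray, ports up, with the tray still out on the bench in front of the dock. Then, with the latch still open, slide the loaded tray into the dock fully home against the back stop, and swing the orange latch arm across its front as far as it goes. Leave the other things on the bench where they are.

Things in the scene. Friction and masses are not known exactly. Their poses are not given: they have to be found in the camera images.
- module_a_mid (a point): splitter module, white block 50 x 40 x 36 mm (own x, y, z), about 90 g; this point is its centre. Port face (own +y): grey with four green ports; foot (own -y): black. Starts on the ledge, own x within 0.35 rad of the step's x, ports facing the step's +y, away from the edge. Each tip over the edge turns it a quarter turn; standing on its foot, ports up, it is 40 mm tall. May be absent
- module_b_mid (a point): splitter module, white block 50 x 40 x 36 mm (own x, y, z), about 90 g; this point is its centre. Port face (own +y): grey with four green ports; foot (own -y): black. Starts on the ledge, own x within 0.35 rad of the step's x, ports down, foot up. Each tip over the edge turns it a quarter turn; standing on its foot, ports up, it is 40 mm tall. May be absent
- module_c_mid (a point): splitter module, white block 50 x 40 x 36 mm (own x, y, z), about 90 g; this point is its centre. Port face (own +y): grey with four green ports; foot (own -y): black. Starts on the ledge, own x within 0.35 rad of the step's x, ports down, foot up. Each tip over the edge turns it a quarter turn; standing on its foot, ports up, it is 40 mm tall. May be absent
- step: turning step, fixed: a blue ledge, top 28 mm above the bench, ends in a straight edge (yellow line) above a lower lane. Origin on the bench under the middle of the edge; x along the edge (340 mm long), +y over the ledge (120 mm deep, with a 14 mm high rim at its back), z up. A module whose centre passes the edge tips over by itself
- step_lane (a point): middle of the dark steel lane below the edge, on its floor, 4 mm above the bench; axes of the step. The lane is 62 mm wide in y, ended at -y by an aluminium fence 22 mm above the bench
- tray: loose green tray, 350 g, flat on the bench; origin on its underside below the middle nest. Plate 150 (x) x 132 (y) x 4 mm; on it walls 12 mm high at y = +-55 and x = +-72 mm. It enters the dock +x end first; its handle is at the -x end
- tray_nest (a point): middle of the floor of the middle nest of the tray, 4 mm above the bench; axes of the tray. Three nests, centred at x = -46, 0 and +46 mm, 42 to 46 mm wide in x, 106 mm long in y, parted by dividers 8 mm high, 4 mm thick. A module stands in a nest with its 50 mm length along the tray's y
- tray_tab (a point): upright handle tab of the tray, 12 mm thick along the tray's y, 24 mm along x, top 50 mm above the bench, on a tongue 40 mm wide; this point is on its centre line, 95 mm from the tray's origin towards -x, 32 mm above the bench; axes of the tray
- dock: white slotted dock, fixed on the bench, open at its -x end; the tray slides in flat along +x. Its origin and axes are those of the tray when home against the back stop. Side walls 138 mm apart with lips 24 to 29 mm above the bench that reach 8 mm inwards, from x = -38 mm on; flared lead-in from x = -87 to -55 mm. 30 mm tall
- latch (a joint): orange latch arm on a vertical pivot at the dock's -y front corner, 22 to 32 mm above the bench. 0: points diagonally outward (dock -x, -y), clear of the tray; grows clockwise seen from above; 2.356 (stop): points along dock +y, across the tray's front. Stays where left (friction 0.03 N m)
- latch_knob (a point): upright black knob near the end of the latch arm, 16 mm across, from 32 to 66 mm above the bench; this point is on its axis, 54 mm above the bench
- latch_pivot (a point): point on the latch's vertical pivot axis, 54 mm above the bench, 50 mm from the knob's axis; axes of the dock
- pliers: cutting pliers with red and blue handles, 150 mm long, lying flat; bystander, to be left alone
- cleaver: black fibre cleaver, 70 x 60 x 52 mm; bystander, to be left alone
- cleaner: clear bottle with a red cap, 52 mm across, 130 mm tall; bystander, to be left alone
- wipes: blue jar with a white lid, 72 mm across, 100 mm tall; bystander, to be left alone
- driver: screwdriver lying on the bench; bystander, to be left alone
- capbox: small open yellow box, 100 x 70 x 30 mm; bystander, to be left alone
- marker: black marker pen, 110 mm long, lying; bystander, to be left alone
There are look-alikes about, which are no part of the job. What is shaped like the part that bears module_b_mid but blue or red is not meant.

How it is judged:
On the way, in this order (a step that is already met when the one before it is completed fails the run):
1. all modules stand ports up in the lower lane of the step (angle between each of module_a_mid, module_b_mid, module_c_mid's own y axis and vertical below 0.15 rad and y of module_a_mid in the frame of step between -0.065 and 0 m and x of module_a_mid in the frame of step between -0.17 and 0.17 m and z of each of module_a_mid, module_b_mid, module_c_mid in the frame of step below 0.03 m and y of module_b_mid in the frame of step between -0.065 and 0 m and x of module_b_mid in the frame of step between -0.17 and 0.17 m and y of module_c_mid in the frame of step between -0.065 and 0 m and x of module_c_mid in the frame of step between -0.17 and 0.17 m), for 0.2 s.
2. all modules stand ports up in the tray's nests, the tray still outside the dock (angle between each of module_a_mid, module_b_mid, module_c_mid's own y axis and vertical below 0.15 rad and x of module_a_mid in the frame of tray between -0.072 and 0.072 m and y of module_a_mid in the frame of tray between -0.035 and 0.035 m and z of module_a_mid in the frame of tray between 0.018 and 0.0275 m and x of module_b_mid in the frame of tray between -0.072 and 0.072 m and y of module_b_mid in the frame of tray between -0.035 and 0.035 m and z of module_b_mid in the frame of tray between 0.018 and 0.0275 m and x of module_c_mid in the frame of tray between -0.072 and 0.072 m and y of module_c_mid in the frame of tray between -0.035 and 0.035 m and z of module_c_mid in the frame of tray between 0.018 and 0.0275 m and x of tray in the frame of dock below -0.1 m), for 0.2 s.
3. the loaded tray is home in the dock, the latch still open (angle between each of module_a_mid, module_b_mid, module_c_mid's own y axis and vertical below 0.15 rad and x of module_a_mid in the frame of tray between -0.072 and 0.072 m and y of module_a_mid in the frame of tray between -0.035 and 0.035 m and z of module_a_mid in the frame of tray between 0.018 and 0.0275 m and x of module_b_mid in the frame of tray between -0.072 and 0.072 m and y of module_b_mid in the frame of tray between -0.035 and 0.035 m and z of module_b_mid in the frame of tray between 0.018 and 0.0275 m and x of module_c_mid in the frame of tray between -0.072 and 0.072 m and y of module_c_mid in the frame of tray between -0.035 and 0.035 m and z of module_c_mid in the frame of tray between 0.018 and 0.0275 m and x of tray in the frame of dock above -0.007 m and y of tray in the frame of dock between -0.006 and 0.006 m and angle between the x axis of tray and the x axis of dock, either way round below 0.08 rad and z of tray in the frame of dock below 0.005 m and value of joint latch below 1 rad), for 0.2 s.
At the end, for the whole second after the job is handed in: Every module stands ports up (within 0.15 rad) on the floor of a nest of the tray, the tray is home in the dock (within 7 mm of the back stop, flat and square), and the latch arm is swung across its front (beyond 2.15 of 2.356 rad) (angle between each of module_a_mid, module_b_mid, module_c_mid's own y axis and vertical below 0.15 rad and x of module_a_mid in the frame of tray between -0.072 and 0.072 m and y of module_a_mid in the frame of tray between -0.035 and 0.035 m and z of module_a_mid in the frame of tray between 0.018 and 0.0275 m and x of module_b_mid in the frame of tray between -0.072 and 0.072 m and y of module_b_mid in the frame of tray between -0.035 and 0.035 m and z of module_b_mid in the frame of tray between 0.018 and 0.0275 m and x of module_c_mid in the frame of tray between -0.072 and 0.072 m and y of module_c_mid in the frame of tray between -0.035 and 0.035 m and z of module_c_mid in the frame of tray between 0.018 and 0.0275 m and x of tray in the frame of dock above -0.007 m and y of tray in the frame of dock between -0.006 and 0.006 m and angle between the x axis of tray and the x axis of dock, either way round below 0.08 rad and z of tray in the frame of dock below 0.005 m and value of joint latch above 2.15 rad); the robot touches nothing.
It fails at once if a bystander is shifted by more than 25 mm (distance of any of pliers, cleaver, cleaner, wipes, driver, capbox, marker from where it was at the start of the episode above 0.025 m).
Of module_a, module_b, module_c only 2 to 3 are there at a start; the rules pass over those that are not, and their reading is None.
At some moment in a run one of module_a, module_b, module_c may be knocked a few centimetres aside while the robot is not near it.
Once in a run the grip may slacken for a moment while it holds something.
It also fails if it takes over 210 s, if anything falls off the work surface, if the arm or the gripper's body presses on something with over 40 N, if the wrist force passes 120 N, or if a joint passes its speed limit or range.

## Working session

There is one attempt and no reset: what is moved stays moved. The work goes in short steps, Python scripts to look and compute and a tool call to move; the robot and the scene stay as the last step left them, time stands still between calls to the robot, and variables do not carry over. Pictures are saved under pics/ and viewed, about 12 in all and at most 16, crops included, and the job is handed in when it is done.

Besides the shell and the picture viewer there is one more tool, called after "Request:" as a command line: name --argument value ..., lists and objects as JSON in quotes. servo_tool: Moves the arm, as the interface text tells. Its arguments: {"type":"object","properties":{"commands":{"type":"array"},"newtons":{"type":"number"}},"required":["commands"]}

```bash
mkdir -p pics
cat > h.py <<'E'
import numpy as np, cv2
from scipy.spatial.transform import Rotation as R
from bench import ctrl, vision
def save(im,n): cv2.imwrite('pics/'+n+'.png',cv2.cvtColor(im,cv2.COLOR_RGB2BGR))
def f(info): return 192/np.tan(np.radians(info['fov_y'])/2)
def ray(info,u,v):
    P=np.array(info['pose']);d=np.array([(u-info['cx'])/f(info),(v-info['cy'])/f(info),1])
    return P[:3,3],P[:3,:3]@d
def onplane(info,u,v,z):
    o,d=ray(info,u,v);return o+d*(z-o[2])/d[2]
def proj(info,p):
    P=np.array(info['pose']);c=P[:3,:3].T@(np.array(p)-P[:3,3]);return c[:2]/c[2]*f(info)+[info['cx'],info['cy']]
E
python3 - <<'E'
from h import *
s=ctrl.get_state();print(s)
for n in('top','side','wrist'):
    i=vision.camera_info(n);print(n,i['fov_y'],i['cx'],i['cy'],np.round(i['pose'],3).tolist(),[k for k in i])
    im=vision.get_image(n);save(im,n+'0')
a=cv2.imread('pics/top0.png');b=cv2.imread('pics/side0.png')
cv2.imwrite('pics/top0b.png',cv2.resize(a,(800,600),interpolation=cv2.INTER_CUBIC))
E
```

```text
{'time': 0.0, 'joint_positions': array([-1.2829022 ,  0.32181198, -0.07007352,  1.45168985,  0.02260156,
        1.37077832, -0.05690643]), 'qd': array([ 0.00132266, -0.00099168, -0.00036348, -0.00162983, -0.00061828,
       -0.00060721, -0.00059798]), 'joint_torque': array([ 8.59646898e-04, -4.91298401e+01, -4.03448185e-01, -3.12510216e+01,
       -6.39889506e-02,  4.41322848e-02,  1.79445210e-04]), 'position': array([0.17565649, 0.62523938, 0.22146112]), 'tool_rot': array([-1.00642433,  1.32785139,  1.00437889]), 'ft_force': array([-0.03049725, -0.31388434,  0.18936201]), 'torque': array([-0.00914354,  0.02276135, -0.03818897]), 'grip_width': 0.9999832362888704}
top 57.56036873300072 251.010537345476 194.21832720655934 [[0.022, -0.999, 0.028, 0.432], [-1.0, -0.022, 0.007, -0.045], [-0.006, -0.029, -1.0, 1.282], [0.0, 0.0, 0.0, 1.0]] ['fov_y', 'cx', 'cy', 'pose']
side 46.33989997937131 257.37152483047527 194.00663946351574 [[0.766, -0.416, 0.49, -0.124], [-0.643, -0.499, 0.581, -0.742], [0.003, -0.761, -0.649, 0.865], [0.0, 0.0, 0.0, 1.0]] ['fov_y', 'cx', 'cy', 'pose']
wrist 63.15624693422543 258.1453494816814 186.17462815374276 [[0.271, 0.919, 0.286, 0.098], [0.963, -0.258, -0.084, 0.648], [-0.003, 0.298, -0.955, 0.383], [0.0, 0.0, 0.0, 1.0]] ['fov_y', 'cx', 'cy', 'pose']
```

View pics/top0b.png

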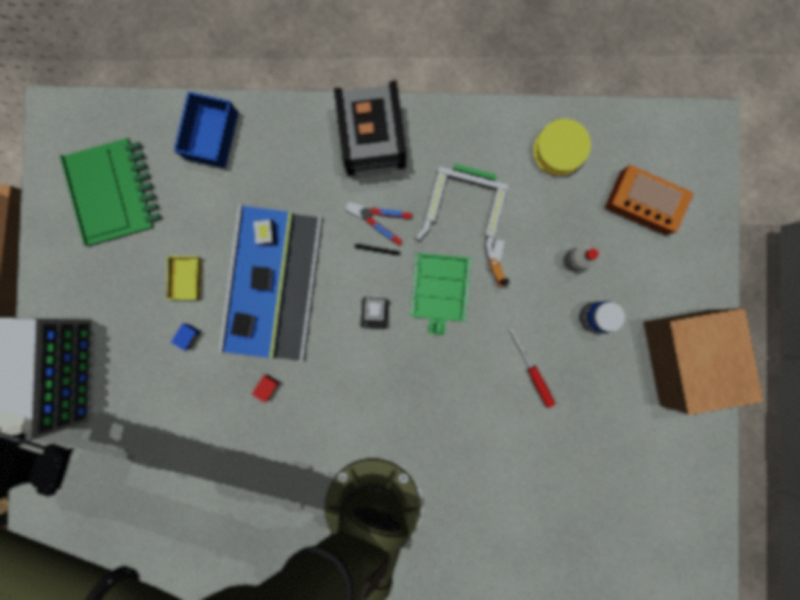

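View pics/side0.png

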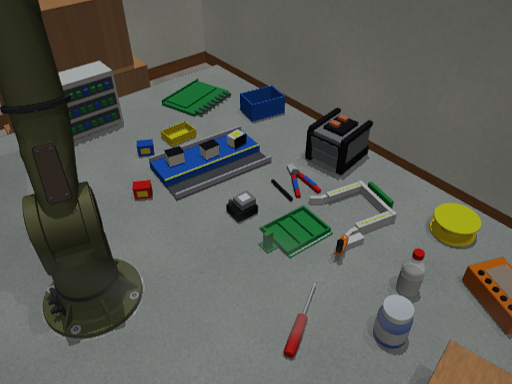

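The top view shows the step at (270,285) (800-px scale), with three modules on its ledge. Two have the black foot up, at (261,278) and (243,325), so they are b and c. One is white with a yellow label, at (263,232), so it is a. The blue block (185,336) and the red block (265,388) are off the step and are look-alikes. The tray is at (441,285) with its handle pointing down, the dock is at (465,215), and the latch is at (497,265).

```bash
cat > m0.py <<'E'
from h import *
im=cv2.cvtColor(cv2.imread('pics/top0.png'),cv2.COLOR_BGR2RGB);i=vision.camera_info('top')
hsv=cv2.cvtColor(im,cv2.COLOR_RGB2HSV)
def rect(lo,hi,box,z,k=0):
    m=cv2.inRange(hsv,lo,hi);w=np.zeros_like(m);x0,y0,x1,y1=box;w[y0:y1,x0:x1]=m[y0:y1,x0:x1]
    if k: w=cv2.morphologyEx(w,cv2.MORPH_CLOSE,np.ones((k,k)))
    c=max(cv2.findContours(w,0,1)[0],key=cv2.contourArea).reshape(-1,2)
    p=np.array([onplane(i,*q,z)[:2] for q in c],np.float32)*1000
    return cv2.minAreaRect(p),cv2.boxPoints(cv2.minAreaRect(p)).round().tolist(),c.mean(0)
print('ledge',rect((105,100,60),(125,255,255),(140,125,190,232),.028,7))
print('yel',rect((22,60,80),(40,255,255),(172,130,190,232),.028,3))
print('tray',rect((55,80,60),(80,255,255),(260,155,305,218),.01,3))
print('bar',rect((55,80,60),(80,255,255),(288,100,320,118),.03,0))
print('latch',rect((5,120,100),(20,255,255),(305,150,330,190),.027,0))
for n,b in (('m1',(158,165,178,190)),('m2',(148,195,165,220))): print(n,rect((0,0,0),(179,255,60),b,.068))
print('a',rect((0,0,120),(179,90,255),(160,137,178,160),.064,3))
a=cv2.imread('pics/top0.png')[90:240,140:340];cv2.imwrite('pics/c0.png',cv2.resize(a,(800,600),interpolation=cv2.INTER_CUBIC))
E
python3 m0.py
```

```text
ledge (((512.924560546875, 280.8258361816406), (105.01061248779297, 339.4341735839844), 84.06062316894531), [[339.0, 246.0], [676.0, 211.0], [687.0, 315.0], [350.0, 351.0]], array([163.05882353, 179.97058824]))
yel (((466.4949645996094, 225.1138458251953), (4.581254959106445, 43.1924934387207), 83.48074340820312), [[445.0, 225.0], [488.0, 220.0], [488.0, 225.0], [445.0, 230.0]], array([178.33333333, 193.        ]))
tray (((493.32196044921875, -145.87271118164062), (124.33731842041016, 184.42822265625), 86.03060913085938), [[397.0, -202.0], [581.0, -214.0], [590.0, -90.0], [406.0, -77.0]], array([281.49056604, 186.34591195]))
bar (((776.7182006835938, -220.39425659179688), (96.95378875732422, 13.32855224609375), 76.12970733642578), [[759.0, -266.0], [772.0, -269.0], [795.0, -175.0], [782.0, -172.0]], array([303.76363636, 109.61818182]))
latch (((551.5563354492188, -274.3133239746094), (46.604034423828125, 19.315458297729492), 27.50527000427246), [[526.0, -277.0], [535.0, -294.0], [577.0, -272.0], [568.0, -255.0]], array([317.56666667, 172.83333333]))
m1 (((516.6654663085938, 257.1219787597656), (42.091976165771484, 34.90020751953125), 1.6555850505828857), [[495.0, 274.0], [496.0, 239.0], [538.0, 240.0], [537.0, 275.0]], array([166.80487805, 177.80487805]))
m2 (((413.0565490722656, 295.80743408203125), (38.95978927612305, 42.85700225830078), 80.031982421875), [[389.0, 280.0], [431.0, 273.0], [438.0, 311.0], [395.0, 319.0]], array([154.92682927, 207.34146341]))
a (((621.5336303710938, 259.1539611816406), (53.27931594848633, 36.40007781982422), 7.968716144561768), [[593.0, 273.0], [598.0, 237.0], [650.0, 245.0], [645.0, 281.0]], array([167.5       , 147.63636364]))
```

View pics/c0.png

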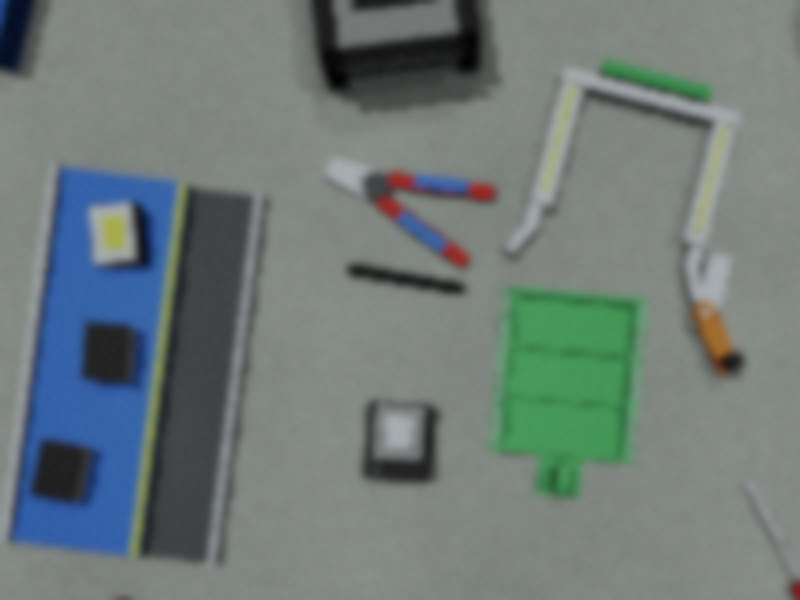

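The crop confirms the layout. The modules, from far to near, are a (white, label up), m1 and m2 (both black foot up). The latch knob is at crop (733,362) and the tray tab at (557,478). Next I'll write the move planner.

```bash
cat >> h.py <<'E'
def plan(*wps,seq=False):
    """wps: (x,y,z mm, jaw yaw deg). print rows wx wy wz x y z, each from its predecessor pose"""
    s=ctrl.get_state();p=np.array(s['position'])*1000;Rc=R.from_rotvec(s['tool_rot']).as_matrix()
    print('t',round(s['time'],2),'pos',p.round(1),'yaw',round(np.degrees(np.arctan2(Rc[1,2],Rc[0,2])),1),'F',np.round(s['ft_force'],1),'g',round(s['grip_width']*87,1))
    for x,y,z,yaw in wps:
        yc=np.degrees(np.arctan2(Rc[1,2],Rc[0,2]));yaw=yc+(yaw-yc+90)%180-90
        c,n=np.cos(np.radians(yaw)),np.sin(np.radians(yaw))
        Rt=np.array([[0,-n,c],[0,c,n],[-1,0,0]]);t=np.array([x,y,z])
        print(np.degrees(R.from_matrix(Rc.T@Rt).as_rotvec()).round(1).tolist(),(Rc.T@(t-p)).round(1).tolist(),'yaw',round(yaw,1))
        p,Rc=t,Rt
E
python3 - <<'E'
from h import *
i=vision.camera_info('wrist');s=ctrl.get_state();Rc=R.from_rotvec(s['tool_rot']).as_matrix();P=np.array(i['pose'])
print((Rc.T@(P[:3,3]-s['position'])*1000).round(),(Rc.T@P[:3,:3]).round(3).tolist())
t=vision.camera_info('top')
for q in((58,205),(58,275),(30,205)): print(onplane(t,*q,.15)[:2])
plan((250,450,350,-6),(470,250,300,-6))
E
```

```text
[-161.   81.    1.] [[0.001, -0.298, 0.955], [-0.0, -0.955, -0.298], [1.0, -0.0, -0.002]]
[0.41535853 0.58847722]
[0.18962192 0.5798364 ]
[0.41331121 0.67970521]
t 0.15 pos [175.7 625.4 221.7] yaw 74.3 F [0.4 0.3 0.7] g 87.2
[80.3, -0.1, 0.1] [-128.0, -119.0, -148.9] yaw -6.0
[0.0, 0.0, 0.0] [50.0, -175.9, 239.7] yaw -6.0
```

Request:
servo_tool --commands '[[[10, 0, 0, -40, -25, -40, 87], [20, 0, 0, -80, -60, -80, 87], [30, 0, 0, -128, -119, -120, 87], [40, 0, 0, -128, -119, -149, 87], [50, 0, 0, -128, -119, -149, 87]]]'

```text
time: 0.78
position: [0.2525, 0.4476, 0.3533]
tool_rot: [-0.322, 1.543, 0.326]
ft_force: [-0.8, 0.7, -0.2]
grip_width: 1.0
```

```bash
python3 -c "
from h import *
plan((490,310,270,-6))"
```

```text
t 0.78 pos [252.5 447.6 353.3] yaw 23.7 F [-0.8  0.7 -0.2] g 87.0
[29.7, 0.2, -0.2] [83.4, -221.6, 161.9] yaw -6.0
```

Request:
servo_tool --commands '[[[10, 0, 0, 15, -45, 32, 87], [20, 0, 0, 35, -90, 65, 87], [29.7, 0, 0, 55, -135, 97, 87], [29.7, 0, 0, 70, -180, 130, 87], [29.7, 0, 0, 83, -222, 162, 87]]]'

```text
time: 1.4
position: [0.4903, 0.3132, 0.2668]
tool_rot: [0.074, 1.57, -0.074]
ft_force: [1.1, 0.1, 0.4]
grip_width: 0.998
```

Run:
```python
from h import *
plan((490,310,270,-6))
i=vision.camera_info('wrist');im=vision.get_image('wrist');save(im,'w1')
np.save('w1.npy',np.array(i['pose']))
```

```text
t 1.4 pos [490.3 313.2 266.8] yaw -5.4 F [1.1 0.1 0.4] g 86.9
[0.6, -0.0, 0.0] [-3.2, -3.2, -0.0] yaw -6.0
```

View pics/w1.png

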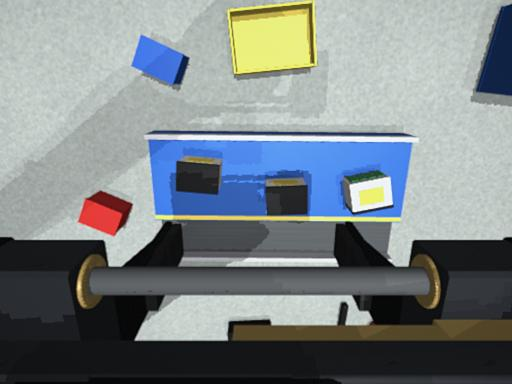

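The wrist view shows the ledge, with yellow edge from (155,217) to (402,219). The black-topped modules are at (198,176) and (287,197), and a is at (369,194) with its green ports towards +y, as described.

```bash
cat > m1.py <<'E'
from h import *
im=cv2.cvtColor(cv2.imread('pics/w1.png'),cv2.COLOR_BGR2RGB);i=vision.camera_info('wrist');i['pose']=np.load('w1.npy')
hsv=cv2.cvtColor(im,cv2.COLOR_RGB2HSV)
def rect(lo,hi,box,z,k=0,nm=''):
    m=cv2.inRange(hsv,lo,hi);w=np.zeros_like(m);x0,y0,x1,y1=box;w[y0:y1,x0:x1]=m[y0:y1,x0:x1]
    if k: w=cv2.morphologyEx(w,cv2.MORPH_CLOSE,np.ones((k,k)))
    c=max(cv2.findContours(w,0,1)[0],key=cv2.contourArea).reshape(-1,2)
    p=np.array([onplane(i,*q,z)[:2] for q in c],np.float32)*1000
    r=cv2.minAreaRect(p);print(nm,np.round(r[0],1),np.round(r[1],1),round(r[2],1),cv2.boxPoints(r).round().tolist())
rect((22,60,80),(40,255,255),(140,210,410,228),.028,3,'yel')
rect((100,100,60),(125,255,255),(140,125,420,225),.028,9,'ledge')
rect((0,0,0),(179,255,70),(170,150,228,196),.068,3,'m2')
rect((0,0,0),(179,255,70),(255,170,312,216),.068,3,'m1')
rect((0,0,120),(179,110,255),(330,165,405,214),.064,9,'a')
E
python3 m1.py
```

```text
yel [510.1 222.7] [  7.5 340. ] 84.0 [[341.0, 237.0], [679.0, 201.0], [680.0, 209.0], [341.0, 244.0]]
ledge [516.  279.1] [123.4 339.5] 84.0 [[341.0, 235.0], [678.0, 200.0], [691.0, 323.0], [354.0, 358.0]]
m2 [416.9 300.9] [36.7 50.8] 79.5 [[389.0, 287.0], [439.0, 278.0], [445.0, 314.0], [395.0, 324.0]]
m1 [521.  262.4] [37.  48.8] 87.1 [[496.0, 245.0], [544.0, 243.0], [546.0, 280.0], [498.0, 282.0]]
a [621.7 262.9] [57.3 48.2] 6.4 [[591.0, 284.0], [596.0, 236.0], [653.0, 242.0], [648.0, 290.0]]
```

Run:
```python
from h import *
i=vision.camera_info('wrist');i['pose']=np.load('w1.npy')
q=np.array([onplane(i,*p,.064)[:2]*1000 for p in((344,180),(391,172),(393,207),(352,213))]);print(q.round().tolist(),q.mean(0))
plan((521,262.5,110,-3),(521,262.5,35,-3),(521,262.5,38,-3),(520.5,214,38,-6),(520.5,214,110,-6),(417,301,110,-10.5))
```

```text
[[593.0, 280.0], [649.0, 285.0], [653.0, 239.0], [602.0, 236.0]] [624.55375992 259.72153711]
t 1.45 pos [496.4 306.2 264.6] yaw -6.0 F [ 3.3 -4.6 -0.5] g 87.1
[-3.0, 0.2, 0.3] [155.0, -40.0, 28.4] yaw -3.0
[0.0, 0.0, 0.0] [75.0, 0.0, 0.0] yaw -3.0
[0.0, 0.0, 0.0] [-3.0, 0.0, 0.0] yaw -3.0
[3.0, 0.0, 0.0] [0.0, -48.5, 2.0] yaw -6.0
[0.0, 0.0, 0.0] [-72.0, 0.0, 0.0] yaw -6.0
[4.5, 0.0, 0.0] [0.0, 75.7, -112.0] yaw -10.5
```

Request:
servo_tool --commands '[[[-1, 0, 0, 50, -13, 9, 87], [-3, 0, 0, 100, -26, 18, 87], [-3, 0, 0, 140, -40, 28.4, 87], [-3, 0, 0, 155, -40, 28.4, 87], [-3, 0, 0, 155, -40, 28.4, 87]]]' --newtons 25

```text
time: 2.08
position: [0.5128, 0.2729, 0.1122]
tool_rot: [0.032, 1.572, -0.032]
ft_force: [0.2, -0.7, 0.0]
grip_width: 1.001
```

```bash
python3 - <<'E'
from h import *
plan((521,262.5,35,-3),(521,262.5,38,-3),(520.5,214,38,-6),(520.5,214,110,-6),(417,301,110,-10.5))
i=vision.camera_info('wrist');np.save('w1.npy',np.array(i['pose']));save(vision.get_image('wrist'),'w1')
plan((521,262.5,35,-3))
E
sed -i 's/^rect/#rect/' m1.py; echo "rect((22,60,80),(40,255,255),(0,150,512,300),.028,3,'yel')
rect((0,0,0),(179,255,70),(190,100,330,260),.068,3,'m1')">>m1.py; python3 m1.py
```

```text
t 2.08 pos [512.8 272.9 112.2] yaw -2.3 F [ 0.2 -0.7  0. ] g 87.1
[0.7, -0.1, 0.0] [77.2, -10.0, 8.8] yaw -3.0
[0.0, 0.0, 0.0] [-3.0, 0.0, 0.0] yaw -3.0
[3.0, 0.0, 0.0] [0.0, -48.5, 2.0] yaw -6.0
[0.0, 0.0, 0.0] [-72.0, 0.0, 0.0] yaw -6.0
[4.5, 0.0, 0.0] [0.0, 75.7, -112.0] yaw -10.5
t 2.12 pos [513.6 273.6 113.6] yaw -2.3 F [ 0.2 -0.7  0.5] g 86.8
[0.7, 0.0, -0.1] [78.6, -10.9, 7.8] yaw -3.0
yel [644.6 239.5] [34.7 23.4] 6.6 [[626.0, 249.0], [629.0, 226.0], [663.0, 230.0], [661.0, 253.0]]
m1 [521.6 262.6] [37.4 49.7] 86.4 [[496.0, 246.0], [545.0, 242.0], [548.0, 280.0], [498.0, 283.0]]
```

View pics/w1.png

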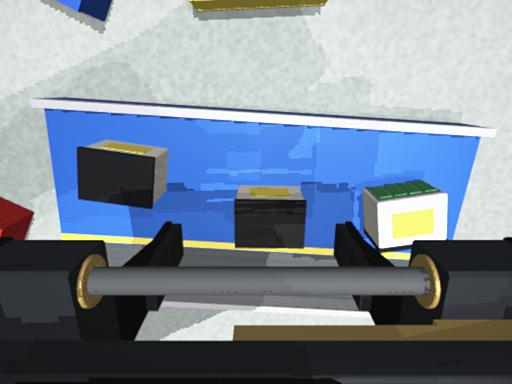

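It shows m1 between the fingers at (270,222). Its measured pose, (521.6, 262.6) with yaw −3.6°, agrees with the first look.

Request:
servo_tool --commands '[[[1, 0, 0, 0, -11, 8, 87], [1, 0, 0, 30, -11, 8, 87], [1, 0, 0, 60, -11, 8, 87], [1, 0, 0, 78, -11, 8, 87], [1, 0, 0, 78, -11, 8, 87]]]'

```text
time: 2.75
position: [0.5209, 0.2603, 0.0341]
tool_rot: [0.046, 1.571, -0.047]
ft_force: [-0.8, -0.7, -0.9]
grip_width: 1.002
```

Request:
servo_tool --commands '[[[0, 0, 0, 0, 0, 0, 40], [0, 0, 0, 0, 0, 0, 40], [0, 0, 0, 0, 0, 0, 40], [0, 0, 0, 0, 0, 0, 40], [0, 0, 0, 0, 0, 0, 40]]]'

```text
time: 3.38
position: [0.5212, 0.2609, 0.0348]
tool_rot: [0.047, 1.57, -0.046]
ft_force: [-0.5, -0.3, 1.8]
grip_width: 0.571
```

Run:
```python
from h import *
plan((521,262.5,38,-3),(520.5,214,38,-6),(520.5,214,110,-6),(417,301,110,-10.5))
```

```text
t 3.38 pos [521.2 260.9  34.8] yaw -3.4 F [-0.5 -0.3  1.8] g 49.7
[-0.4, 0.0, -0.0] [-3.2, 1.6, -0.3] yaw -3.0
[3.0, 0.0, 0.0] [0.0, -48.5, 2.0] yaw -6.0
[0.0, 0.0, 0.0] [-72.0, 0.0, 0.0] yaw -6.0
[4.5, 0.0, 0.0] [0.0, 75.7, -112.0] yaw -10.5
```

Request:
servo_tool --commands '[[[0, 0, 0, -3, 0, 0, 40], [2.5, 0, 0, -3, -20, 1, 40], [2.5, 0, 0, -3, -45, 2, 40], [2.5, 0, 0, -3, -51, 2, 40], [2.5, 0, 0, -1, -51, 2, 40]]]'

```text
time: 4.0
position: [0.5204, 0.2092, 0.0357]
tool_rot: [0.083, 1.569, -0.082]
ft_force: [0.2, -0.1, -1.0]
grip_width: 0.572
```

Request:
servo_tool --commands '[[[0, 0, 0, 0, 0, 0, 87], [0, 0, 0, 0, 0, 0, 87], [0, 0, 0, 0, 0, 0, 87], [0, 0, 0, 0, 0, 0, 87], [0, 0, 0, 0, 0, 0, 87]]]'

```text
time: 4.62
position: [0.5202, 0.2098, 0.0356]
tool_rot: [0.081, 1.569, -0.081]
ft_force: [-0.3, -0.5, -0.9]
grip_width: 0.979
```

Request:
servo_tool --commands '[[[0, 0, 0, -40, 0, 0, 87], [0, 0, 0, -80, 0, 0, 87], [0, 0, 0, -80, 40, 0, 87], [0, 0, 0, -80, 60, 0, 87], [0, 0, 0, -80, 60, 0, 87]]]'

```text
time: 5.25
position: [0.5253, 0.2708, 0.1146]
tool_rot: [0.077, 1.571, -0.079]
ft_force: [-0.5, -0.5, 0.5]
grip_width: 1.002
```

Run:
```python
from h import *
plan((417,301,110,-10.5))
save(vision.get_image('wrist'),'w2')
plan((417,301,110,-10.5))
```

```text
t 5.25 pos [525.3 270.8 114.6] yaw -5.7 F [-0.5 -0.5  0.5] g 87.2
[4.8, -0.1, 0.1] [4.7, 19.3, -110.7] yaw -10.5
t 5.3 pos [525.6 268.8 114.5] yaw -5.8 F [-0.1 -1.  -0. ] g 87.1
[4.7, -0.1, 0.1] [4.6, 21.0, -111.3] yaw -10.5
```

View pics/w2.png

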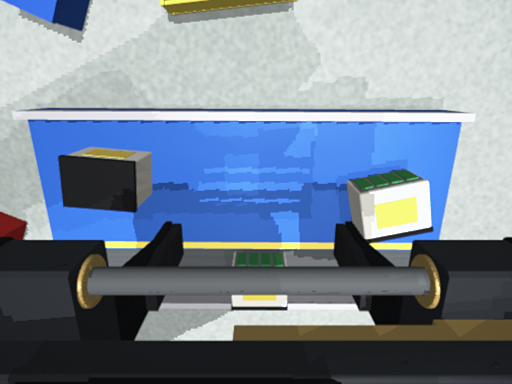

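m1 tipped as planned. It lies in the lane at (259,272) with ports towards +y. Next is m2.

Request:
servo_tool --commands '[[[2, 0, 0, 4, 10, -50, 87], [5, 0, 0, 4, 21, -100, 87], [5, 0, 0, 4, 21, -111, 87], [5, 0, 0, 4, 21, -111, 87], [5, 0, 0, 4, 21, -111, 87]]]'

```text
time: 5.92
position: [0.4197, 0.3003, 0.1117]
tool_rot: [0.151, 1.564, -0.151]
ft_force: [0.7, -0.2, 0.1]
grip_width: 0.999
```

```bash
python3 - <<'E'
from h import *
i=vision.camera_info('wrist');np.save('w1.npy',np.array(i['pose']));save(vision.get_image('wrist'),'w1')
plan((417,301,35,-10.5),(413,224,38,-6))
E
python3 m1.py
```

```text
t 5.97 pos [419.7 300.4 111.6] yaw -11.0 F [ 0.6 -0.3  0.1] g 87.0
[-0.5, 0.1, 0.0] [76.6, 0.1, -2.8] yaw -10.5
[-4.5, 0.0, 0.0] [-3.0, -76.4, 10.1] yaw -6.0
yel [424.8 231.3] [  6.2 106.1] 84.0 [[372.0, 234.0], [477.0, 223.0], [478.0, 229.0], [372.0, 240.0]]
m1 [416.3 301.2] [37.2 50. ] 78.9 [[388.0, 288.0], [437.0, 278.0], [444.0, 315.0], [395.0, 324.0]]
```

Request:
servo_tool --commands '[[[0, 0, 0, 30, 1, -3, 87], [0, 0, 0, 60, 1, -3, 87], [0, 0, 0, 77, 1, -3, 87], [0, 0, 0, 77, 1, -3, 87], [0, 0, 0, 77, 1, -3, 60]]]'

```text
time: 6.6
position: [0.4163, 0.3036, 0.0355]
tool_rot: [0.15, 1.564, -0.149]
ft_force: [1.0, 0.5, -0.1]
grip_width: 0.949
```

Request:
servo_tool --commands '[[[0, 0, 0, 0, 0, 0, 40], [0, 0, 0, 0, 0, 0, 40], [0, 0, 0, 0, 0, 0, 40], [0, 0, 0, 0, 0, 0, 40], [0, 0, 0, 0, 0, 0, 40]]]'

```text
time: 7.22
position: [0.4154, 0.3034, 0.0348]
tool_rot: [0.149, 1.565, -0.149]
ft_force: [-0.3, -0.1, 1.7]
grip_width: 0.573
```

Request:
servo_tool --commands '[[[0, 0, 0, -3, 0, 0, 40], [-4.5, 0, 0, -3, -40, 5, 40], [-4.5, 0, 0, -3, -70, 10, 40], [-4.5, 0, 0, -3, -77, 10, 40], [-4.5, 0, 0, -2, -77, 10, 40]]]'

```text
time: 7.85
position: [0.4106, 0.2262, 0.0367]
tool_rot: [0.089, 1.569, -0.087]
ft_force: [0.0, 0.1, -1.0]
grip_width: 0.571
```

```bash
python3 -c "
from h import *
plan((413,224,36,-6))"
```

```text
t 7.85 pos [410.6 226.2  36.7] yaw -6.4 F [ 0.   0.1 -1. ] g 49.7
[-0.4, 0.0, -0.1] [0.7, -2.0, 2.6] yaw -6.0
```

Request:
servo_tool --commands '[[[0, 0, 0, 0, 0, 0, 87], [0, 0, 0, 0, 0, 0, 87], [0, 0, 0, 0, 0, 0, 87], [0, 0, 0, 0, 0, 0, 87], [0, 0, 0, 0, 0, 0, 87]]]'

```text
time: 8.48
position: [0.4106, 0.2258, 0.0366]
tool_rot: [0.088, 1.569, -0.087]
ft_force: [0.0, 0.7, -0.5]
grip_width: 0.983
```

Request:
servo_tool --commands '[[[0, 0, 0, -40, 0, 0, 87], [0, 0, 0, -80, 0, 40, 87], [0, 0, 0, -80, 25, 90, 87], [0, 0, 0, -80, 55, 150, 87], [-5, 0, 0, -80, 56, 206, 87]]]'

```text
time: 9.1
position: [0.6223, 0.2626, 0.1164]
tool_rot: [0.015, 1.571, -0.011]
ft_force: [0.9, 0.7, 0.6]
grip_width: 0.998
```

Request:
servo_tool --commands '[[[-4, 0, 0, 0, 0, 0, 87], [-4, 0, 0, 0, 0, 0, 87]]]'

```text
time: 9.35
position: [0.6216, 0.258, 0.1155]
tool_rot: [-0.035, 1.572, 0.034]
ft_force: [-0.2, 0.7, -0.3]
grip_width: 1.003
```

```bash
echo "rect((22,60,80),(40,255,255),(180,130,350,240),.064,3,'label')
rect((60,60,30),(90,255,255),(180,100,350,240),.054,7,'ports')">>m1.py
python3 - <<'E'
from h import *
i=vision.camera_info('wrist');np.save('w1.npy',np.array(i['pose']));save(vision.get_image('wrist'),'w1')
plan((623,260,35,4))
E
python3 m1.py
```

```text
t 9.4 pos [621.1 258.5 116.1] yaw 2.5 F [0.3 0.8 0.1] g 87.1
[-1.5, -0.1, -0.0] [81.1, 1.4, 2.0] yaw 4.0
yel [627.4 242.4] [35.3 23.9] 6.9 [[608.0, 252.0], [611.0, 228.0], [646.0, 233.0], [644.0, 256.0]]
m1 [628.  240.3] [48.   2.9] 6.5 [[604.0, 239.0], [604.0, 236.0], [652.0, 242.0], [652.0, 244.0]]
label [626.2 256.6] [30.2 20.4] 6.9 [[610.0, 265.0], [612.0, 245.0], [642.0, 248.0], [640.0, 269.0]]
ports [623.6 279.3] [41.8  7. ] 6.5 [[602.0, 280.0], [603.0, 273.0], [645.0, 278.0], [644.0, 285.0]]
```

View pics/w1.png

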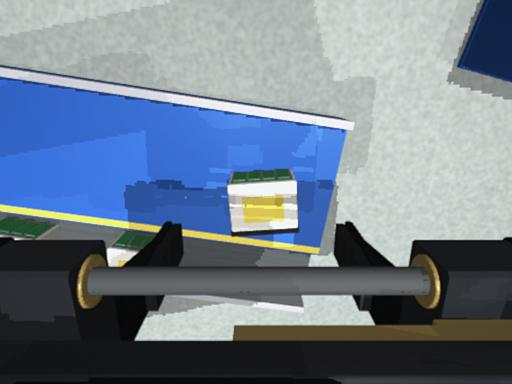

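The view shows a at (263,205), label and ports visible, yaw about 6.7°, centre about (626, 260).

Request:
servo_tool --commands '[[[-4, 0, 0, 30, 1.5, 5, 87], [-4, 0, 0, 60, 1.5, 5, 87], [-4, 0, 0, 81, 1.5, 5, 87], [-4, 0, 0, 81, 1.5, 5, 87], [-4, 0, 0, 81, 1.5, 5, 60]]]'

```text
time: 10.02
position: [0.6271, 0.2607, 0.0369]
tool_rot: [-0.09, 1.567, 0.091]
ft_force: [0.0, 0.3, 0.4]
grip_width: 0.951
```

Request:
servo_tool --commands '[[[0, 0, 0, 0, 0, 0, 40], [0, 0, 0, 0, 0, 0, 40], [0, 0, 0, 0, 0, 0, 40], [0, 0, 0, 0, 0, 0, 40], [0, 0, 0, 0, 0, 0, 40]]]'

```text
time: 10.65
position: [0.6264, 0.2602, 0.0359]
tool_rot: [-0.09, 1.569, 0.091]
ft_force: [-0.9, -0.6, 1.8]
grip_width: 0.571
```

```bash
python3 -c "
from h import *
plan((623.5,201.5,36.5,-6))"
```

```text
t 10.65 pos [626.4 260.2  35.9] yaw 6.6 F [-0.9 -0.6  1.8] g 49.7
[12.6, 0.0, -0.0] [-0.7, -58.0, -9.7] yaw -6.0
```

Request:
servo_tool --commands '[[[0, 0, 0, -3, 0, 0, 40], [6, 0, 0, -3, -30, -5, 40], [12.6, 0, 0, -3, -52, -9.7, 40], [12.6, 0, 0, -3, -58, -9.7, 40], [12.6, 0, 0, -2, -58, -9.7, 40]]]'

```text
time: 11.28
position: [0.6238, 0.2019, 0.0377]
tool_rot: [0.081, 1.569, -0.08]
ft_force: [0.0, 0.7, -0.1]
grip_width: 0.57
```

Request:
servo_tool --commands '[[[0, 0, 0, 0, 0, 0, 87], [0, 0, 0, 0, 0, 0, 87], [0, 0, 0, 0, 0, 0, 87], [0, 0, 0, 0, 0, 0, 87], [0, 0, 0, 0, 0, 0, 87]]]'

```text
time: 11.9
position: [0.6235, 0.2015, 0.0376]
tool_rot: [0.082, 1.569, -0.082]
ft_force: [0.0, 0.4, -0.3]
grip_width: 0.983
```

Request:
servo_tool --commands '[[[0, 0, 0, -40, 0, 0, 87], [0, 0, 0, -85, 0, -20, 87], [0, 0, 0, -110, 30, -60, 87], [0, 0, 0, -110, 75, -100, 87], [0, 0, 0, -110, 80, -100, 87]]]'

```text
time: 12.52
position: [0.5285, 0.2977, 0.1481]
tool_rot: [0.078, 1.571, -0.072]
ft_force: [-0.1, 0.5, -0.4]
grip_width: 0.997
```

```bash
python3 - <<'E'
from h import *
i=vision.camera_info('wrist');np.save('w1.npy',np.array(i['pose']));save(vision.get_image('wrist'),'w1')
save(vision.get_image('wrist'),'w1x');plan((520,190,110,-6))
E
python3 m1.py
```

```text
t 12.62 pos [531.8 292.7 147.6] yaw -5.8 F [-0.2 -0.9  0.1] g 86.7
[0.2, 0.0, -0.0] [37.6, -103.4, -1.3] yaw -6.0
yel [522.3 221.1] [  6.  153.2] 84.1 [[446.0, 226.0], [598.0, 210.0], [599.0, 216.0], [446.0, 232.0]]
m1 [513.2 240.2] [ 1.  12.2] 84.6 [[507.0, 240.0], [519.0, 239.0], [519.0, 240.0], [507.0, 241.0]]Traceback (most recent call last):
  File "m1.py", line 17, in <module>
    rect((22,60,80),(40,255,255),(180,130,350,240),.064,3,'label')
    ~~~~^^^^^^^^^^^^^^^^^^^^^^^^^^^^^^^^^^^^^^^^^^^^^^^^^^^^^^^^^^
  File "m1.py", line 7, in rect
    c=max(cv2.findContours(w,0,1)[0],key=cv2.contourArea).reshape(-1,2)
      ~~~^^^^^^^^^^^^^^^^^^^^^^^^^^^^^^^^^^^^^^^^^^^^^^^^
ValueError: max() iterable argument is empty
```

View pics/w1.png

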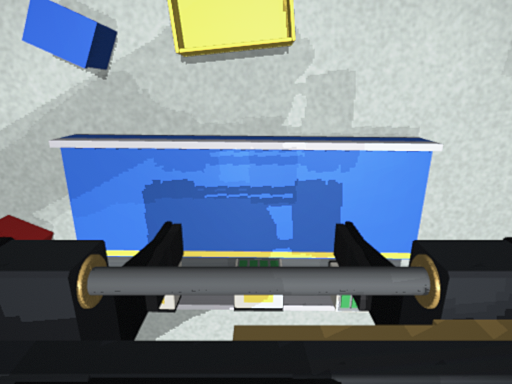

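The ledge is now empty and all three modules are in the lane, partly hidden by the hand. I'll back off and measure them with masks.

Request:
servo_tool --commands '[[[0, 0, 0, -40, 20, -10, 87], [0, 0, 0, -80, 45, -20, 87], [0, 0, 0, -120, 70, -30, 87], [0, 0, 0, -140, 80, -40, 87], [0, 0, 0, -140, 80, -40, 87]]]'

```text
time: 13.25
position: [0.5022, 0.3751, 0.289]
tool_rot: [0.084, 1.567, -0.081]
ft_force: [-0.4, 0.8, 0.1]
grip_width: 1.001
```

Request:
servo_tool --commands '[[[0, 0, 0, 0, 0, 0, 87], [0, 0, 0, 0, 0, 0, 87]]]'

```text
time: 13.5
position: [0.5014, 0.3733, 0.286]
tool_rot: [0.082, 1.571, -0.086]
ft_force: [0.7, 0.4, -0.1]
grip_width: 1.002
```

Run:
```python
from h import *
i=vision.camera_info('wrist');np.save('w1.npy',np.array(i['pose']));a=vision.get_image('wrist');save(a,'w3')
t=vision.get_image('top');save(t,'t1');plan((520,190,110,-6))
b=cv2.resize(t[120:240,130:230],(480,576),interpolation=cv2.INTER_CUBIC)
c=np.zeros((576,800,3),np.uint8);c[:,320:]=b;c[:320,:320]=cv2.resize(a[130:290,120:440],(320,160)).repeat(2,0)[:320] if 0 else 0
c=np.vstack([cv2.resize(a[130:290,80:460],(760,320)),cv2.resize(t[120:240,130:230].transpose(1,0,2)[:, ::-1],(330,275)).repeat(1,1) if 0 else np.hstack([cv2.resize(t[120:240,130:230],(228,274),interpolation=cv2.INTER_CUBIC),np.zeros((274,532,3),np.uint8)])])
save(c,'v9')
```

```text
t 13.6 pos [501.2 374.  286.5] yaw -6.1 F [0.4 1.  0.1] g 86.9
[-0.1, -0.1, 0.1] [176.7, -180.7, 38.3] yaw -6.0
```

View pics/v9.png

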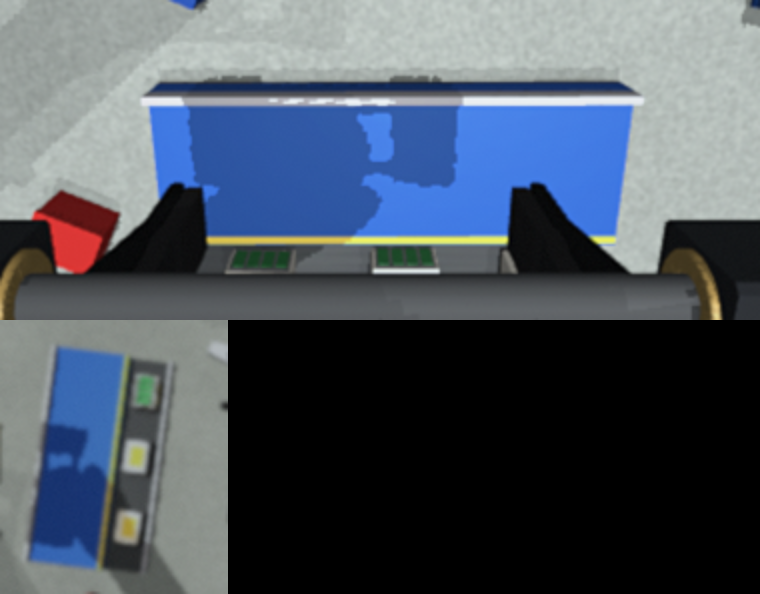

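The top view shows a ports up (green) in the lane at raw (194,151). m1 is at (190,179) and m2 at (186,210), both lying label up with ports towards the ledge. All three are as expected.

```bash
cat > lane.py <<'E'
from h import *
import sys
def lane(fn):
    im=cv2.cvtColor(cv2.imread('pics/'+fn+'.png'),cv2.COLOR_BGR2RGB);i=vision.camera_info('top')
    # region: lane strip between edge and fence
    O=np.array([510,219.]);ux=np.array([.9945,-.1045]);uy=np.array([.1045,.9945])
    w=lambda sx,sy,z:proj(i,np.r_[(O+sx*ux+sy*uy)/1000,z])
    M=np.zeros(im.shape[:2],np.uint8)
    cv2.fillPoly(M,[np.array([w(-172,-6,.03),w(172,-6,.03),w(172,-55,.03),w(-172,-55,.03)]).round().astype(np.int32)],1)
    hsv=cv2.cvtColor(im,cv2.COLOR_RGB2HSV)
    m=((im.max(2)>105)&(M>0)).astype(np.uint8)
    for c in cv2.findContours(m,0,1)[0]:
        if cv2.contourArea(c)<25: continue
        mm=cv2.moments(c);u,v=mm['m10']/mm['m00'],mm['m01']/mm['m00']
        px=im[int(v)-3:int(v)+4,int(u)-3:int(u)+4].reshape(-1,3).mean(0);g=px[1]>px[0]*1.25
        z=.044 if g else .040;q=np.array([onplane(i,*p[0],z)[:2]*1000 for p in c],np.float32);r=cv2.minAreaRect(q)
        p=onplane(i,u,v,z)[:2]*1000;s=[(p-O)@ux,(p-O)@uy]
        print('GREEN' if g else 'label','world',p.round(1),'step',np.round(s,1),'rect',np.round(r[0],1),np.round(r[1],1),round(r[2],1),px.round())
lane(sys.argv[1])
E
python3 lane.py t1; python3 -c "
from h import *
plan((520,190,110,-6))"
```

```text
label world [406.2 194.3] step [-100.6  -35.4] rect [406.2 194.9] [49.7 39.1] 1.3 [163. 153.  95.]
label world [516.4 185.7] step [  9.9 -32.5] rect [516.3 185.3] [39.4 52.9] 84.5 [173. 179. 121.]
GREEN world [619.1 172.8] step [113.3 -34.5] rect [619.1 172.7] [37.8 51.6] 85.2 [ 90. 144. 103.]
label world [671.  168.8] step [165.4 -33.1] rect [671.1 168.3] [51.6 10.7] 84.1 [117. 122. 119.]
t 13.6 pos [501.2 374.  286.5] yaw -6.1 F [0.4 1.  0.1] g 86.9
[-0.1, -0.1, 0.1] [176.7, -180.7, 38.3] yaw -6.0
```

Request:
servo_tool --commands '[[[0, 0, 0, 15, -50, 10, 87], [0, 0, 0, 60, -100, 20, 87], [0, 0, 0, 115, -150, 38, 87], [0, 0, 0, 165, -181, 38, 87], [0, 0, 0, 175, -181, 38, 87]]]'

```text
time: 14.22
position: [0.5182, 0.1865, 0.1093]
tool_rot: [0.083, 1.573, -0.089]
ft_force: [-0.3, 0.1, -0.1]
grip_width: 0.998
```

Request:
servo_tool --commands '[[[0, 0, 0, 0, 0, 0, 87], [0, 0, 0, 0, 0, 0, 87]]]'

```text
time: 14.48
position: [0.5206, 0.1923, 0.1137]
tool_rot: [0.082, 1.568, -0.08]
ft_force: [-0.6, 0.5, 0.0]
grip_width: 1.004
```

Run:
```python
from h import *
plan((520,190,12,-6),(522.5,212,38,-6))
```

```text
t 14.47 pos [520.6 192.3 113.7] yaw -5.9 F [-0.6  0.5  0. ] g 87.3
[0.1, 0.1, -0.1] [101.7, -2.5, -0.5] yaw -6.0
[0.0, 0.0, 0.0] [-26.0, 22.1, 0.2] yaw -6.0
```

Request:
servo_tool --commands '[[[0, 0, 0, 40, -2.5, 0, 87], [0, 0, 0, 80, -2.5, 0, 87], [0, 0, 0, 101, -2.5, 0, 87], [0, 0, 0, 101, -2.5, 0, 87], [0, 0, 0, 101, -2.5, 0, 60]]]'

```text
time: 15.1
position: [0.521, 0.19, 0.0134]
tool_rot: [0.083, 1.567, -0.08]
ft_force: [-0.1, 0.2, 0.1]
grip_width: 0.948
```

Request:
servo_tool --commands '[[[0, 0, 0, 0, 0, 0, 40], [0, 0, 0, 0, 0, 0, 40], [0, 0, 0, 0, 0, 0, 40], [0, 0, 0, 0, 0, 0, 40], [0, 0, 0, 0, 0, 0, 40]]]'

```text
time: 15.72
position: [0.5196, 0.1888, 0.0118]
tool_rot: [0.082, 1.569, -0.082]
ft_force: [-1.2, -0.4, 3.6]
grip_width: 0.577
```

Request:
servo_tool --commands '[[[0, 0, 0, -25, 0, 0, 40], [0, 0, 0, -60, 0, 0, 40], [0, 0, 0, -70, 90, 0, 40], [0, 0, 0, -70, 90, 0, 40], [0, 0, 0, -70, 90, 0, 40]]]'

```text
time: 16.35
position: [0.5283, 0.2816, 0.0814]
tool_rot: [0.079, 1.569, -0.077]
ft_force: [-0.4, -0.4, -0.6]
grip_width: 0.573
```

Run:
```python
from h import *
plan((522.5,212,38,-6))
i=vision.camera_info('wrist');np.save('w1.npy',np.array(i['pose']));a=vision.get_image('wrist');save(a,'w4')
plan((522.5,212,38,-6))
save(cv2.resize(a[110:270,130:390],(780,480)),'v10')
```

```text
t 16.35 pos [528.3 281.6  81.4] yaw -5.7 F [-0.4 -0.4 -0.6] g 49.9
[0.3, 0.0, -0.1] [43.3, -69.9, 1.1] yaw -6.0
t 16.4 pos [528.6 278.8  81. ] yaw -5.9 F [-0.9 -1.  -1.3] g 49.8
[0.1, -0.0, 0.0] [43.1, -67.1, 0.8] yaw -6.0
```

View pics/v10.png

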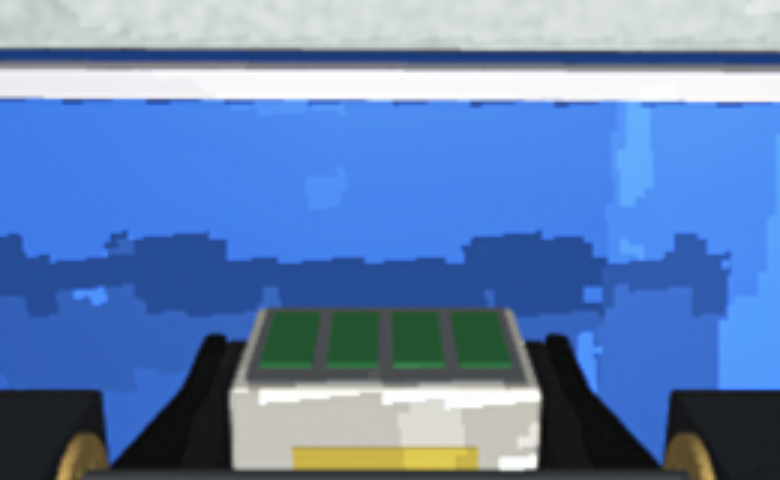

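m1 is held level with its ports towards +y. The top edge of the port face is at full-image pixel (258,238).

Run:
```python
from h import *
i=vision.camera_info('wrist');i['pose']=np.load('w1.npy')
print(onplane(i,258,238.3,.1096)*1000)
plan((522.5,212,38,-6))
```

```text
[530.73956682 296.65900927 109.6       ]
t 16.4 pos [528.6 278.8  81. ] yaw -5.9 F [-0.9 -1.  -1.3] g 49.8
[0.1, -0.0, 0.0] [43.1, -67.1, 0.8] yaw -6.0
```

Request:
servo_tool --commands '[[[0, 0, 0, 0, -30, 1, 40], [0, 0, 0, 0, -62, 1, 40], [0, 0, 0, 25, -62, 1, 40], [0, 0, 0, 42, -62, 1, 40], [0, 0, 0, 42, -62, 1, 40]]]'

```text
time: 17.02
position: [0.522, 0.2153, 0.0378]
tool_rot: [0.081, 1.572, -0.084]
ft_force: [-0.5, -0.7, -0.6]
grip_width: 0.574
```

Request:
servo_tool --commands '[[[0, 0, 0, 0, 0, 0, 87], [0, 0, 0, 0, 0, 0, 87], [0, 0, 0, 0, 0, 0, 87], [0, 0, 0, 0, 0, 0, 87], [0, 0, 0, 0, 0, 0, 87]]]'

```text
time: 17.65
position: [0.5235, 0.2166, 0.0397]
tool_rot: [0.082, 1.569, -0.082]
ft_force: [0.4, 0.3, -0.7]
grip_width: 0.979
```

Request:
servo_tool --commands '[[[0, 0, 0, -40, 0, 0, 87], [0, 0, 0, -75, 10, -20, 87], [0, 0, 0, -75, 25, -60, 87], [0, 0, 0, -75, 25, -100, 87], [0, 0, 0, -75, 25, -110, 87]]]'

```text
time: 18.27
position: [0.4144, 0.2536, 0.1145]
tool_rot: [0.08, 1.57, -0.079]
ft_force: [0.4, -0.1, -0.3]
grip_width: 1.001
```

```bash
python3 - <<'E'
from h import *
save(vision.get_image('top'),'t2')
plan((410,199,12,-6))
E
python3 lane.py t2
```

```text
t 18.32 pos [414.5 253.5 114.6] yaw -5.8 F [-1.   0.4 -0.1] g 86.9
[0.2, -0.1, -0.0] [102.6, -54.7, 1.2] yaw -6.0
label world [406.2 194.9] step [-100.7  -34.8] rect [406.2 194.9] [36.8 51.6] 83.5 [162. 148.  85.]
GREEN world [518.1 183. ] step [ 11.8 -34.9] rect [518.1 183.1] [37.5 52.1] 84.5 [ 92. 147. 106.]
GREEN world [619.1 172.8] step [113.3 -34.5] rect [619.1 172.7] [37.8 51.6] 85.2 [ 90. 145. 103.]
label world [671.  168.8] step [165.4 -33.1] rect [671.1 168.3] [51.6 10.7] 84.1 [117. 122. 119.]
```

Request:
servo_tool --commands '[[[0, 0, 0, 0, -40, -5, 87], [0, 0, 0, 30, -60, -5, 87], [0, 0, 0, 70, -60, -5, 87], [0, 0, 0, 102, -60, -5, 87], [0, 0, 0, 102, -60, -5, 70]]]'

```text
time: 18.95
position: [0.4047, 0.1917, 0.0108]
tool_rot: [0.08, 1.572, -0.086]
ft_force: [0.5, 0.3, -0.4]
grip_width: 0.947
```

Request:
servo_tool --commands '[[[0, 0, 0, 0, 0, 0, 40], [0, 0, 0, 0, 0, 0, 40], [0, 0, 0, 0, 0, 0, 40], [0, 0, 0, 0, 0, 0, 40], [0, 0, 0, 0, 0, 0, 40]]]'

```text
time: 19.58
position: [0.4062, 0.1941, 0.0134]
tool_rot: [0.083, 1.568, -0.081]
ft_force: [0.2, 0.1, 5.3]
grip_width: 0.575
```

Request:
servo_tool --commands '[[[0, 0, 0, -25, 0, 0, 40], [0, 0, 0, -60, 0, 0, 40], [0, 0, 0, -70, 60, 0, 40], [0, 0, 0, -70, 90, 0, 40], [0, 0, 0, -70, 90, 0, 40]]]'

```text
time: 20.2
position: [0.4141, 0.2856, 0.0823]
tool_rot: [0.079, 1.569, -0.079]
ft_force: [0.2, -0.5, -1.8]
grip_width: 0.576
```

Run:
```python
from h import *
plan((409,222,38,-6))
i=vision.camera_info('wrist');z=ctrl.get_state()['position'];a=vision.get_image('wrist');save(a,'w5')
hsv=cv2.cvtColor(a,cv2.COLOR_RGB2HSV)
col=a[190:270,225:290].mean(1).round().astype(int)
print([(190+k,*c) for k,c in enumerate(col.tolist())][10:66:2])
for r in range(226,246,2): print(r,(onplane(i,258,r,z[2]+.0282)*1000-z*1000).round(1)[:2])
plan((409,222,38,-6))
```

```text
t 20.2 pos [414.1 285.6  82.3] yaw -5.7 F [ 0.2 -0.5 -1.8] g 50.1
[0.3, -0.0, -0.0] [44.3, -63.8, 1.3] yaw -6.0
[(200, 39, 76, 148), (202, 38, 76, 149), (204, 59, 79, 123), (206, 52, 91, 61), (208, 48, 92, 60), (210, 48, 92, 61), (212, 47, 89, 59), (214, 45, 86, 57), (216, 44, 84, 56), (218, 43, 80, 53), (220, 43, 81, 54), (222, 57, 106, 71), (224, 72, 75, 77), (226, 73, 77, 79), (228, 122, 123, 121), (230, 180, 178, 170), (232, 201, 199, 190), (234, 203, 201, 192), (236, 216, 216, 209), (238, 244, 245, 244), (240, 245, 246, 244), (242, 221, 222, 217), (244, 209, 208, 201), (246, 201, 199, 191), (248, 198, 195, 185), (250, 195, 175, 80), (252, 203, 183, 82), (254, 203, 183, 82)]
226 [ 3.1 21.4]
228 [ 3.  20.4]
230 [ 2.9 19.4]
232 [ 2.8 18.3]
234 [ 2.7 17.3]
236 [ 2.6 16.3]
238 [ 2.5 15.3]
240 [ 2.4 14.2]
242 [ 2.3 13.2]
244 [ 2.1 12.1]
t 20.25 pos [414.2 283.3  82. ] yaw -5.9 F [ 0.  -0.9 -1. ] g 49.6
[0.1, -0.0, 0.1] [44.1, -61.5, 1.1] yaw -6.0
```

Request:
servo_tool --commands '[[[0, 0, 0, 0, -30, 0, 40], [0, 0, 0, 0, -60, 0, 40], [0, 0, 0, 25, -60, 0, 40], [0, 0, 0, 42, -60, 0, 40], [0, 0, 0, 42, -60, 0, 40]]]'

```text
time: 20.88
position: [0.4073, 0.2212, 0.0392]
tool_rot: [0.082, 1.572, -0.086]
ft_force: [-0.8, 0.3, -1.5]
grip_width: 0.571
```

Request:
servo_tool --commands '[[[0, 0, 0, 0, 0, 0, 87], [0, 0, 0, 0, 0, 0, 87], [0, 0, 0, 0, 0, 0, 87], [0, 0, 0, 0, 0, 0, 87], [0, 0, 0, 0, 0, 0, 87]]]'

```text
time: 21.5
position: [0.4086, 0.2235, 0.0407]
tool_rot: [0.082, 1.569, -0.082]
ft_force: [0.9, 0.2, -0.9]
grip_width: 0.979
```

Request:
servo_tool --commands '[[[0, 0, 0, -40, 0, 0, 87], [0, 0, 0, -75, 10, 0, 87], [0, 0, 0, -75, 60, 0, 87], [0, 0, 0, -75, 80, 0, 87], [0, 0, 0, -75, 80, 0, 87]]]'

```text
time: 22.12
position: [0.4164, 0.3037, 0.1149]
tool_rot: [0.079, 1.57, -0.081]
ft_force: [-0.4, -0.5, 0.7]
grip_width: 0.997
```

```bash
python3 - <<'E'
from h import *
plan((410,199,12,-6))
save(vision.get_image('top'),'t3')
E
python3 lane.py t3; sed -e 's/top0/t3/' m0.py > m2.py; python3 m2.py | grep -E "tray|bar|latch"
```

```text
t 22.12 pos [416.4 303.7 114.9] yaw -5.8 F [-0.4 -0.5  0.7] g 86.8
[0.2, -0.0, 0.1] [103.1, -104.6, 4.4] yaw -6.0
GREEN world [413.2 184.9] step [-92.7 -44.1] rect [410.  187.2] [35.5 24.8] 1.6 [ 89. 128.  98.]
GREEN world [518.  183.1] step [ 11.7 -34.9] rect [518.1 183.1] [38.2 51.9] 83.5 [ 93. 149. 107.]
GREEN world [619.2 172.7] step [113.4 -34.6] rect [620.2 171.6] [50.  39.2] 1.2 [ 92. 147. 105.]
label world [670.9 168.4] step [165.3 -33.5] rect [670.9 168.3] [51.7 10.7] 83.1 [119. 124. 120.]
tray (((493.32196044921875, -145.87271118164062), (124.33731842041016, 184.42822265625), 86.03060913085938), [[397.0, -202.0], [581.0, -214.0], [590.0, -90.0], [406.0, -77.0]], array([281.50314465, 186.35849057]))
bar (((776.7792358398438, -220.4056396484375), (96.95350646972656, 13.058965682983398), 75.80332946777344), [[759.0, -266.0], [771.0, -269.0], [795.0, -175.0], [782.0, -172.0]], array([304.        , 109.64814815]))
latch (((550.8576049804688, -274.4598388671875), (47.30805969238281, 19.372800827026367), 22.734840393066406), [[525.0, -275.0], [533.0, -293.0], [576.0, -274.0], [569.0, -256.0]], array([317.70967742, 173.        ]))Traceback (most recent call last):
  File "m2.py", line 15, in <module>
    for n,b in (('m1',(158,165,178,190)),('m2',(148,195,165,220))): print(n,rect((0,0,0),(179,255,60),b,.068))
                                                                            ~~~~^^^^^^^^^^^^^^^^^^^^^^^^^^^^^
  File "m2.py", line 7, in rect
    c=max(cv2.findContours(w,0,1)[0],key=cv2.contourArea).reshape(-1,2)
      ~~~^^^^^^^^^^^^^^^^^^^^^^^^^^^^^^^^^^^^^^^^^^^^^^^^
ValueError: max() iterable argument is empty
```

Run:
```python
import cv2
a=cv2.imread('pics/t3.png')[100:240,140:330];cv2.imwrite('pics/v11.png',cv2.resize(a,(800,590),interpolation=cv2.INTER_CUBIC))
```

```text
(no output)
```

View pics/v11.png

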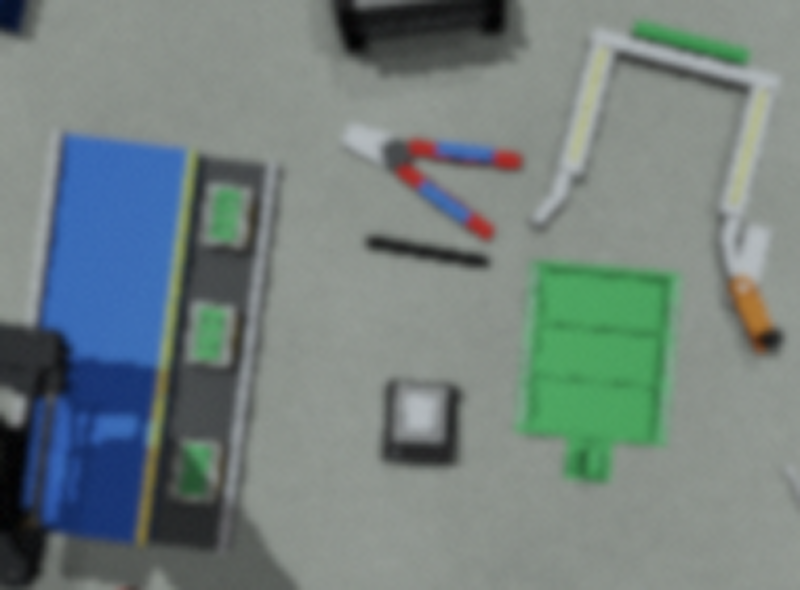

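All three modules stand ports up in the lane, at crop (226,215), (211,334) and (196,470), so stage 1 is met. Next I'll fetch module a and then look at the tray with it in hand.

Run:
```python
from h import *
print(ctrl.get_state()['joint_positions'].round(2))
plan((620,173.5,110,-6),(620,173.5,13,-6),(620,173.5,130,-6),(505,-147,130,-50),(505,-147,130,-94))
```

```text
[-1.01  0.12  0.35  1.93 -0.04  1.11 -0.74]
t 22.18 pos [416.6 302.  114.8] yaw -6.0 F [ 0.  -0.3 -0.2] g 87.0
[0.0, -0.0, 0.1] [4.9, -106.7, 215.6] yaw -6.0
[0.0, 0.0, 0.0] [97.0, 0.0, 0.0] yaw -6.0
[0.0, 0.0, 0.0] [-117.0, 0.0, 0.0] yaw -6.0
[44.0, 0.0, 0.0] [0.0, -330.8, -80.9] yaw -50.0
[44.0, 0.0, 0.0] [0.0, 0.0, 0.0] yaw -94.0
```

Request:
servo_tool --commands '[[[0, 0, 0, 0, -30, 50, 87], [0, 0, 0, 0, -60, 100, 87], [0, 0, 0, 0, -90, 160, 87], [0, 0, 0, 5, -106.5, 215.5, 87], [0, 0, 0, 5, -106.5, 215.5, 87]]]'

```text
time: 22.8
position: [0.6228, 0.1668, 0.1088]
tool_rot: [0.085, 1.569, -0.094]
ft_force: [0.0, -0.1, -0.2]
grip_width: 1.0
```

Request:
servo_tool --commands '[[[0, 0, 0, 0, 0, 0, 87], [0, 0, 0, 30, 0, 0, 87], [0, 0, 0, 60, 0, 0, 87], [0, 0, 0, 97, 0, 0, 87], [0, 0, 0, 97, 0, 0, 87]]]'

```text
time: 23.42
position: [0.616, 0.1753, 0.0112]
tool_rot: [0.079, 1.576, -0.082]
ft_force: [-0.6, -0.2, 0.8]
grip_width: 1.0
```

Request:
servo_tool --commands '[[[0, 0, 0, 0, 0, 0, 40], [0, 0, 0, 0, 0, 0, 40], [0, 0, 0, 0, 0, 0, 40], [0, 0, 0, 0, 0, 0, 40], [0, 0, 0, 0, 0, 0, 40]]]'

```text
time: 24.05
position: [0.6204, 0.1747, 0.0139]
tool_rot: [0.082, 1.569, -0.082]
ft_force: [-0.7, 0.4, 1.6]
grip_width: 0.574
```

Run:
```python
from h import *
plan((620,173.5,150,-6),(475,-147,230,-50),(475,-147,230,-94))
```

```text
t 24.05 pos [620.4 174.7  13.9] yaw -6.0 F [-0.7  0.4  1.6] g 50.0
[0.0, 0.0, -0.0] [-136.1, -1.2, -0.2] yaw -6.0
[44.0, 0.0, 0.0] [-80.0, -333.9, -110.7] yaw -50.0
[44.0, 0.0, 0.0] [0.0, 0.0, 0.0] yaw -94.0
```

Request:
servo_tool --commands '[[[0, 0, 0, -40, 0, 0, 40], [0, 0, 0, -90, 0, 0, 40], [0, 0, 0, -130, -20, 0, 40], [10, 0, 0, -140, -70, -15, 40], [20, 0, 0, -150, -120, -35, 40]]]'

```text
time: 24.68
position: [0.5726, 0.0575, 0.1642]
tool_rot: [0.36, 1.54, -0.36]
ft_force: [0.2, -0.6, -0.2]
grip_width: 0.571
```

Run:
```python
from h import *
plan((450,-147,230,-70),(450,-147,230,-94))
```

```text
t 24.68 pos [572.6  57.5 164.2] yaw -26.3 F [ 0.2 -0.6 -0.2] g 49.7
[43.7, 0.1, -0.0] [-65.9, -237.7, -19.3] yaw -70.0
[24.0, 0.0, 0.0] [0.0, 0.0, 0.0] yaw -94.0
```

Request:
servo_tool --commands '[[[9, 0, 0, -20, -50, -4, 40], [18, 0, 0, -40, -100, -8, 40], [27, 0, 0, -66, -150, -12, 40], [36, 0, 0, -66, -200, -16, 40], [44, 0, 0, -66, -238, -19, 40]]]'

```text
time: 25.3
position: [0.4502, -0.1488, 0.2299]
tool_rot: [0.954, 1.352, -0.952]
ft_force: [0.7, 0.6, -0.4]
grip_width: 0.574
```

Request:
servo_tool --commands '[[[10, 0, 0, 0, 0, 0, 40], [20, 0, 0, 0, 0, 0, 40], [24, 0, 0, 0, 0, 0, 40], [24, 0, 0, 0, 0, 0, 40], [24, 0, 0, 0, 0, 0, 40]]]'

```text
time: 25.92
position: [0.4513, -0.1467, 0.2295]
tool_rot: [1.26, 1.176, -1.26]
ft_force: [0.5, -0.5, -0.2]
grip_width: 0.572
```

Run:
```python
from h import *
plan((450,-147,230,-94))
i=vision.camera_info('wrist');np.save('w6.npy',np.array(i['pose']));a=vision.get_image('wrist');save(a,'w6')
```

```text
t 25.93 pos [ 451.3 -146.7  229.5] yaw -93.9 F [ 0.5 -0.5 -0.2] g 49.8
[0.1, -0.0, 0.0] [-0.5, -1.3, 0.4] yaw -94.0
```

View pics/w6.png

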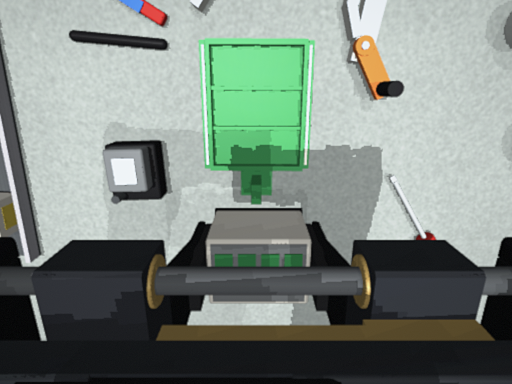

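The view shows the tray with plate corners at about (202,40), (313,40), (310,168) and (205,168). The tab is at (257,184), the latch knob at (390,89), and module a is held ports up.

Run:
```python
from h import *
a=cv2.cvtColor(cv2.imread('pics/w6.png'),cv2.COLOR_BGR2RGB);i=vision.camera_info('wrist');i['pose']=np.load('w6.npy')
hsv=cv2.cvtColor(a,cv2.COLOR_RGB2HSV)
m=cv2.inRange(hsv,(50,70,30),(85,255,255));m[205:]=0;m[:, :190]=0;m[:,325:]=0
L=[];Rr=[]
for r in range(60,150,6):
    x=np.where(m[r])[0];L.append(onplane(i,x.min()-.0,r,.004)[:2]*1000);Rr.append(onplane(i,x.max()+1,r,.004)[:2]*1000)
L,Rr=np.array(L),np.array(Rr)
for e in(L,Rr):
    vx,vy,x0,y0=cv2.fitLine(e.astype(np.float32),2,0,.01,.01).ravel();print('side yaw',np.degrees(np.arctan2(vy,vx)),x0,y0,'y at x=510',y0+(510-x0)*vy/vx)
print('far edge z16',[onplane(i,u,np.where(m[:,u])[0].min(),.016)[:2].round(4)*1000 for u in(215,255,300)])
print('near edge z4',[onplane(i,u,np.where(m[:,u])[0].max()+1,.004)[:2].round(4)*1000 for u in(215,228,285,300)])
print('tab end',np.where(m[:,257])[0].max())
for u in(225,285):
    print(u,[int(v) for v in a[40:172,u,1]])
c=np.where(cv2.inRange(hsv,(0,0,0),(179,255,50))[75:105,378:410]);print('knob',c[1].mean()+378,c[0].mean()+75, onplane(i,c[1].mean()+378,c[0].mean()+75,.066)*1000)
om=cv2.inRange(hsv,(5,120,100),(20,255,255))[20:110,340:410];k=np.where(om);print('orange',k[1].min()+340,k[0].min()+20)
# held module: top rows
print([(r,a[r,215:300].mean(0).round().astype(int).tolist()) for r in range(200,250,2)])
z=ctrl.get_state()['position'];
for r in (206,208,210,212): print(r,((onplane(i,258,r,z[2]-.010)-z)*1000).round(1), ((onplane(i,258,r+30,z[2]+.030)-z)*1000).round(1))
```

```text
side yaw -4.27412 523.3084 -83.82453 y at x=510 -82.82991
side yaw -4.218074 514.2106 -215.26634 y at x=510 -214.9558
far edge z16 [array([ 590.7, -108.8]), array([ 586.6, -152.4]), array([ 583.3, -201.6])]
near edge z4 [array([438.2, -90.3]), array([ 437. , -106.9]), array([ 432. , -179.6]), array([ 430.6, -198.7])]
tab end 203
225 [229, 230, 233, 216, 122, 136, 223, 222, 223, 230, 230, 230, 229, 229, 229, 229, 229, 229, 229, 229, 228, 229, 229, 229, 229, 229, 229, 229, 229, 229, 230, 229, 230, 230, 230, 230, 229, 229, 229, 229, 229, 228, 229, 228, 229, 229, 229, 230, 232, 204, 151, 223, 231, 229, 228, 227, 227, 227, 227, 228, 227, 227, 228, 226, 226, 226, 226, 226, 226, 226, 226, 226, 226, 225, 225, 225, 224, 224, 224, 224, 224, 224, 224, 225, 227, 197, 161, 226, 227, 214, 185, 190, 200, 199, 198, 198, 198, 198, 197, 197, 197, 197, 196, 196, 196, 196, 195, 195, 195, 195, 195, 194, 193, 195, 193, 193, 193, 193, 192, 190, 191, 192, 194, 167, 79, 95, 158, 192, 190, 188, 187, 185]
285 [225, 226, 228, 222, 158, 69, 145, 215, 221, 226, 226, 226, 226, 226, 226, 226, 226, 226, 226, 226, 22
[... 709 characters left out ...]
 [170, 180, 175]), (206, [193, 202, 198]), (208, [44, 46, 46]), (210, [61, 60, 58]), (212, [126, 126, 119]), (214, [125, 124, 118]), (216, [125, 124, 118]), (218, [125, 124, 119]), (220, [125, 124, 119]), (222, [125, 125, 119]), (224, [125, 124, 118]), (226, [123, 122, 117]), (228, [122, 121, 115]), (230, [121, 120, 114]), (232, [121, 120, 115]), (234, [121, 120, 115]), (236, [121, 120, 114]), (238, [127, 126, 121]), (240, [172, 170, 162]), (242, [179, 177, 169]), (244, [112, 113, 111]), (246, [91, 95, 96]), (248, [97, 101, 102])]
206 [ 17.5  -0.7 -10. ] [17.9 -0.7 30. ]
208 [ 16.2  -0.6 -10. ] [16.9 -0.6 30. ]
210 [ 14.9  -0.5 -10. ] [15.8 -0.5 30. ]
212 [ 13.7  -0.4 -10. ] [14.8 -0.5 30. ]
```

Run:
```python
from h import *
i=vision.camera_info('wrist');i['pose']=np.load('w6.npy')
T=np.array([510.3,-148.9]);y=np.radians(-4.25);ux=np.array([np.cos(y),np.sin(y)]);uy=np.array([-ux[1],ux[0]])
for x in(-25,-21,21,25): print('divider',x,[proj(i,np.r_[(T+x*ux+s*uy)/1000,z])[1].round(1) for s in(25,-25) for z in(.004,.012)])
for x in(46,0,-46): print(x,(T+x*ux).round(1),'tcp',(T+(x+2)*ux).round(1))
print('tab',(T-95*ux).round(1))
plan((558.2,-152.4,100,-94.25),(558.2,-152.4,15,-94.25))
```

```text
divider -25 [np.float64(130.7), np.float64(131.5), np.float64(130.9), np.float64(131.7)]
divider -21 [np.float64(127.4), np.float64(128.2), np.float64(127.6), np.float64(128.4)]
divider 21 [np.float64(91.6), np.float64(91.6), np.float64(91.8), np.float64(91.9)]
divider 25 [np.float64(88.1), np.float64(88.0), np.float64(88.3), np.float64(88.3)]
46 [ 556.2 -152.3] tcp [ 558.2 -152.5]
0 [ 510.3 -148.9] tcp [ 512.3 -149. ]
-46 [ 464.4 -145.5] tcp [ 466.4 -145.6]
tab [ 415.6 -141.9]
t 25.98 pos [ 451.4 -146.7  229.5] yaw -93.9 F [-0.4  0.3 -0.4] g 49.7
[0.3, -0.0, 0.0] [129.5, 107.0, -1.6] yaw -94.2
[0.0, 0.0, 0.0] [85.0, 0.0, 0.0] yaw -94.2
```

Run:
```python
from h import *
i=vision.camera_info('wrist');i['pose']=np.load('w6.npy');print(i['pose'][:3,3])
T=np.array([510.3,-148.9]);y=np.radians(-4.25);ux=np.array([np.cos(y),np.sin(y)]);uy=np.array([-ux[1],ux[0]])
for x in(75,74,70,-70,-74,-75): print(x,[proj(i,np.r_[(T+x*ux+s*uy)/1000,z])[1].round(1) for s in(25,-25) for z in(.004,.016)])
a=cv2.imread('pics/w6.png')[30:190,195:320];cv2.imwrite('pics/v13.png',cv2.resize(a,(468,600),interpolation=cv2.INTER_NEAREST))
```

```text
[ 0.53423451 -0.1517289   0.39096636]
75 [np.float64(41.8), np.float64(40.3), np.float64(42.1), np.float64(40.5)]
74 [np.float64(42.8), np.float64(41.3), np.float64(43.1), np.float64(41.5)]
70 [np.float64(46.6), np.float64(45.2), np.float64(46.9), np.float64(45.5)]
-70 [np.float64(166.3), np.float64(168.6), np.float64(166.5), np.float64(168.8)]
-74 [np.float64(169.4), np.float64(171.8), np.float64(169.6), np.float64(171.9)]
-75 [np.float64(170.1), np.float64(172.5), np.float64(170.3), np.float64(172.7)]
```

View pics/v13.png

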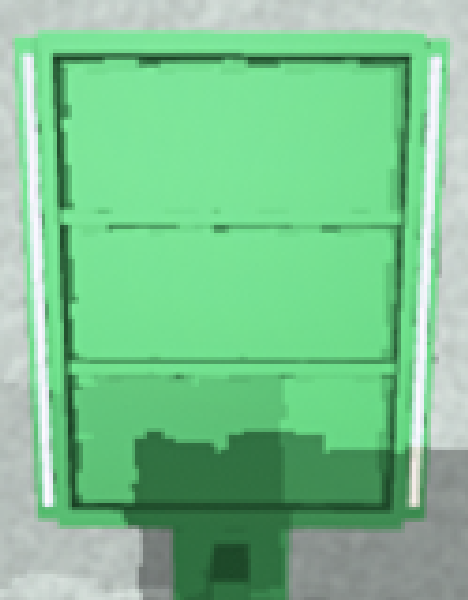

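The dividers sit about 1.5 px higher than predicted, which moves the tray origin to (512, −149). I'll place module a in the +46 nest.

Request:
servo_tool --commands '[[[0.3, 0, 0, 30, 50, -1.5, 40], [0.3, 0, 0, 70, 100, -1.5, 40], [0.3, 0, 0, 120, 108.5, -1.5, 40], [0.3, 0, 0, 150, 108.5, -1.5, 40], [0.3, 0, 0, 170, 108.5, -1.5, 40]]]'

```text
time: 26.6
position: [0.5591, -0.1524, 0.0576]
tool_rot: [1.262, 1.175, -1.265]
ft_force: [-0.5, -0.4, 0.2]
grip_width: 0.57
```

Request:
servo_tool --commands '[[[0, 0, 0, 0, 0, 0, 40], [0, 0, 0, 0, 0, 0, 40], [0, 0, 0, 0, 0, 0, 40]]]'

```text
time: 26.98
position: [0.561, -0.1529, 0.0612]
tool_rot: [1.266, 1.171, -1.261]
ft_force: [-0.7, 1.1, 0.2]
grip_width: 0.574
```

Run:
```python
from h import *
plan((559.9,-152.6,16,-94.25))
```

```text
t 26.98 pos [ 561.  -152.9   61.2] yaw -94.3 F [-0.7  1.1  0.2] g 50.0
[-0.0, -0.0, -0.2] [45.2, -1.2, -0.2] yaw -94.2
```

Request:
servo_tool --commands '[[[0, 0, 0, 15, -1, 0, 40], [0, 0, 0, 30, -1, 0, 40], [0, 0, 0, 40, -1, 0, 40], [0, 0, 0, 45.5, -1, 0, 40], [0, 0, 0, 45.5, -1, 0, 40]]]'

```text
time: 27.6
position: [0.5589, -0.1529, 0.0139]
tool_rot: [1.264, 1.173, -1.264]
ft_force: [0.1, 0.9, -0.8]
grip_width: 0.572
```

Request:
servo_tool --commands '[[[0, 0, 0, 0, 0, 0, 62], [0, 0, 0, 0, 0, 0, 62], [0, 0, 0, 0, 0, 0, 62], [0, 0, 0, 0, 0, 0, 62]]]'

```text
time: 28.1
position: [0.5589, -0.1526, 0.0141]
tool_rot: [1.264, 1.173, -1.264]
ft_force: [0.0, 0.6, 0.2]
grip_width: 0.709
```

Request:
servo_tool --commands '[[[0, 0, 0, -30, 0, 0, 62], [0, 0, 0, -80, 0, 0, 87], [0, 0, 0, -140, -30, 0, 87], [0, 0, 0, -180, -90, 0, 87], [0, 0, 0, -180, -120, 0, 87]]]'

```text
time: 28.72
position: [0.439, -0.1446, 0.1961]
tool_rot: [1.267, 1.17, -1.262]
ft_force: [-0.1, -0.4, 1.1]
grip_width: 0.984
```

```bash
cat > tray.py <<'E'
from h import *
import sys
def look(fn):
    i=vision.camera_info('wrist');a=vision.get_image('wrist');save(a,fn)
    hsv=cv2.cvtColor(a,cv2.COLOR_RGB2HSV)
    for nm,m,z in(('whitegrey top',((hsv[...,1]<60)&(hsv[...,2]<235)).astype(np.uint8),.044),):
        w=np.zeros_like(m);w[:205,195:320]=m[:205,195:320]
        for c in cv2.findContours(w,0,1)[0]:
            if cv2.contourArea(c)>300:
                q=np.array([onplane(i,*p[0],z)[:2]*1000 for p in c],np.float32);r=cv2.minAreaRect(q)
                print(nm,np.round(r[0],1),np.round(r[1],1),round(r[2],1),c.reshape(-1,2).mean(0).round())
E
python3 - <<'E'
from tray import *
plan((518,183,130,-50)); look('w7'); save(vision.get_image('top'),'t4')
plan((518,183,130,-50),(518,183,130,-6))
E
python3 lane.py t4
python3 - <<'E'
import cv2,numpy as np
a=cv2.imread('pics/w7.png')[20:220,130:410];cv2.imwrite('pics/v14.png',cv2.resize(a,(560,400)))
E
```

```text
t 28.73 pos [ 439.  -144.6  196.1] yaw -94.4 F [-0.1 -0.4  1.1] g 85.6
[-44.4, 0.0, -0.2] [66.6, 53.6, -332.6] yaw -50.0
whitegrey top [ 471.  -112.7] [ 59.8 130.4] 82.2 [209. 154.]
whitegrey top [ 469.2 -177.9] [ 59.8 136.6] 88.9 [306. 151.]
whitegrey top [ 555.7 -152.4] [50.  37.7] 85.6 [258.  43.]
whitegrey top [ 589.  -154.6] [112.2  17.6] 85.6 [257.  10.]
t 28.82 pos [ 436.9 -143.6  195.5] yaw -94.3 F [ 1.1 -0.5  0.1] g 86.4
[-44.3, -0.3, -0.3] [67.8, 56.1, -331.4] yaw -50.0
[-44.0, 0.0, 0.0] [0.0, 0.0, 0.0] yaw -6.0
GREEN world [402.3 192.3] step [-104.3  -37.8] rect [402.8 192.3] [49.6 35.5] 1.6 [ 89. 141. 102.]
GREEN world [518.2 183.1] step [ 11.9 -34.8] rect [518.3 183. ] [37.2 51.4] 83.5 [ 90. 144. 103.]
label world [671.  168.8] step [165.4 -33.1] rect [671.1 168.3] [51.6 10.7] 84.1 [114. 119. 116.]
```

Module a's top measures 50 × 37.7 mm at (555.7, −152.4), so it is seated in its nest. m1 is next.

Request:
servo_tool --commands '[[[-10, 0, 0, 0, 10, -50, 87], [-20, 0, 0, 0, 15, -105, 87], [-30, 0, 0, 10, 20, -165, 87], [-40, 0, 0, 20, 25, -225, 87], [-50, 0, 0, 30, 30, -275, 87]]]'

```text
time: 29.45
position: [0.4901, 0.1312, 0.1632]
tool_rot: [0.599, 1.487, -0.598]
ft_force: [0.6, 0.0, -0.1]
grip_width: 0.998
```

Request:
servo_tool --commands '[[[-10, 0, 0, 0, 0, 0, 87], [-20, 0, 0, 0, 0, 0, 87], [-30, 0, 0, 0, 0, 0, 87], [-38, 0, 0, 0, 0, 0, 87], [-38, 0, 0, 0, 0, 0, 87]]]'

```text
time: 30.08
position: [0.4899, 0.1284, 0.1634]
tool_rot: [0.087, 1.57, -0.088]
ft_force: [0.3, -0.9, 0.4]
grip_width: 1.005
```

```bash
python3 -c "
from h import *
plan((519,183,110,-6),(519,183,14,-6))"
```

```text
t 30.07 pos [489.9 128.4 163.4] yaw -6.4 F [ 0.3 -0.9  0.4] g 87.4
[-0.4, -0.0, 0.0] [53.4, 57.5, 22.9] yaw -6.0
[0.0, 0.0, 0.0] [96.0, 0.0, 0.0] yaw -6.0
```

Request:
servo_tool --commands '[[[0, 0, 0, 20, 30, 12, 87], [0, 0, 0, 50, 57.5, 23, 87], [0, 0, 0, 53, 57.5, 23, 87], [0, 0, 0, 53, 57.5, 23, 87], [0, 0, 0, 53, 57.5, 23, 87]]]'

```text
time: 30.7
position: [0.5194, 0.1821, 0.112]
tool_rot: [0.088, 1.568, -0.087]
ft_force: [-0.4, 0.5, -0.6]
grip_width: 0.998
```

Request:
servo_tool --commands '[[[0, 0, 0, 30, 0, 0, 87], [0, 0, 0, 60, 0, 0, 87], [0, 0, 0, 96, 0, 0, 87], [0, 0, 0, 96, 0, 0, 87], [0, 0, 0, 96, 0, 0, 87]]]'

```text
time: 31.32
position: [0.52, 0.183, 0.0168]
tool_rot: [0.088, 1.567, -0.086]
ft_force: [0.5, -0.4, 0.6]
grip_width: 0.997
```

Request:
servo_tool --commands '[[[0, 0, 0, 0, 0, 0, 40], [0, 0, 0, 0, 0, 0, 40], [0, 0, 0, 0, 0, 0, 40], [0, 0, 0, 0, 0, 0, 40], [0, 0, 0, 0, 0, 0, 40]]]'

```text
time: 31.95
position: [0.5189, 0.183, 0.0152]
tool_rot: [0.086, 1.569, -0.086]
ft_force: [-0.6, 0.1, -0.1]
grip_width: 0.567
```

Request:
servo_tool --commands '[[[0, 0, 0, -40, 0, 0, 40], [0, 0, 0, -90, 0, 0, 40], [10, 0, 0, -130, -20, 0, 40], [20, 0, 0, -140, -70, -5, 40], [30, 0, 0, -150, -120, -10, 40]]]'

```text
time: 32.58
position: [0.4955, 0.0636, 0.1656]
tool_rot: [0.5, 1.512, -0.499]
ft_force: [0.8, -0.6, -0.8]
grip_width: 0.571
```

```bash
python3 -c "
from h import *
plan((450,-147,210,-80),(450,-147,210,-94.25))"
```

```text
t 32.58 pos [495.5  63.6 165.6] yaw -36.6 F [ 0.8 -0.6 -0.8] g 49.6
[43.4, 0.0, -0.0] [-44.4, -196.3, 88.9] yaw -80.0
[14.3, 0.0, 0.0] [0.0, 0.0, 0.0] yaw -94.2
```

Request:
servo_tool --commands '[[[9, 0, 0, -15, -45, 20, 40], [18, 0, 0, -30, -95, 40, 40], [27, 0, 0, -44, -145, 65, 40], [36, 0, 0, -44, -196, 89, 40], [44, 0, 0, -44, -196, 89, 40]]]'

```text
time: 33.2
position: [0.45, -0.1512, 0.2094]
tool_rot: [1.094, 1.278, -1.093]
ft_force: [0.8, 1.6, -0.3]
grip_width: 0.57
```

Request:
servo_tool --commands '[[[7, 0, 0, 0, 0, 0, 40], [14, 0, 0, 0, 0, 0, 40], [14, 0, 0, 0, 0, 0, 40], [14, 0, 0, 0, 0, 0, 40]]]'

```text
time: 33.7
position: [0.4513, -0.1459, 0.2089]
tool_rot: [1.263, 1.174, -1.263]
ft_force: [-0.1, 0.8, -1.1]
grip_width: 0.572
```

```bash
cat > held.py <<'E'
from tray import *
import sys
def held(fn,dz):
    i=vision.camera_info('wrist');z=ctrl.get_state()['position'];look(fn)
    a=cv2.imread('pics/'+fn+'.png');g=a[195:260,225:290].mean((1,2))
    r=195+int(np.where(g<70)[0][0]);R_=R.from_rotvec(ctrl.get_state()['tool_rot']).as_matrix()
    print('foot row',r,'tool y of face',(R_.T@((onplane(i,258,r,z[2]-dz)-z)*1000)).round(1),g[::3].round().tolist())
E
python3 - <<'E'
from held import *
held('w8',.0112)
plan((512,-149,16,-94.25))
E
```

```text
whitegrey top [ 554.8 -153.1] [47.7 33.9] 85.8 [258.  72.]
whitegrey top [ 497.8 -110.4] [ 63.5 166.1] 85.8 [206. 139.]
whitegrey top [ 511.9 -153.1] [117.9 207.8] 89.1 [286.  88.]
foot row 203 tool y of face [11.2 18.9 -0.6] [107.0, 107.0, 126.0, 13.0, 126.0, 124.0, 124.0, 125.0, 125.0, 125.0, 126.0, 124.0, 119.0, 173.0, 164.0, 95.0, 96.0, 100.0, 83.0, 85.0, 80.0, 76.0]
t 33.75 pos [ 451.3 -145.9  209. ] yaw -94.2 F [-0.3  1.5 -0.2] g 49.3
[0.1, -0.0, 0.0] [193.0, 60.7, -1.3] yaw -94.2
```

Request:
servo_tool --commands '[[[0, 0, 0, 30, 40, -1, 40], [0, 0, 0, 70, 60.5, -1, 40], [0, 0, 0, 110, 60.5, -1, 40], [0, 0, 0, 140, 60.5, -1, 40], [0, 0, 0, 150, 60.5, -1, 40]]]'

```text
time: 34.38
position: [0.5105, -0.149, 0.0572]
tool_rot: [1.261, 1.176, -1.266]
ft_force: [-0.4, 0.2, 0.2]
grip_width: 0.569
```

Request:
servo_tool --commands '[[[0, 0, 0, 0, 0, 0, 40], [0, 0, 0, 0, 0, 0, 40], [0, 0, 0, 0, 0, 0, 40]]]'

```text
time: 34.75
position: [0.5128, -0.1494, 0.0603]
tool_rot: [1.265, 1.172, -1.262]
ft_force: [0.1, -1.2, -0.6]
grip_width: 0.571
```

Run:
```python
from h import *
plan((511.5,-149,16,-94.25))
```

```text
t 34.75 pos [ 512.8 -149.4   60.3] yaw -94.3 F [ 0.1 -1.2 -0.6] g 49.7
[-0.0, -0.0, -0.1] [44.3, -1.5, -0.3] yaw -94.2
```

Next it goes down, releases, and returns to fetch m2.

Request:
servo_tool --commands '[[[0, 0, 0, 15, -1, 0, 40], [0, 0, 0, 30, -1, 0, 40], [0, 0, 0, 40, -1, 0, 40], [0, 0, 0, 44, -1, 0, 40], [0, 0, 0, 44, -1, 0, 40]]]'

```text
time: 35.38
position: [0.5104, -0.1495, 0.0151]
tool_rot: [1.264, 1.174, -1.265]
ft_force: [-2.7, 0.6, 3.6]
grip_width: 0.572
```

Request:
servo_tool --commands '[[[0, 0, 0, 0, 0, 0, 62], [0, 0, 0, 0, 0, 0, 62], [0, 0, 0, 0, 0, 0, 62], [0, 0, 0, 0, 0, 0, 62]]]'

```text
time: 35.88
position: [0.5109, -0.1493, 0.015]
tool_rot: [1.264, 1.173, -1.264]
ft_force: [0.6, -0.2, 0.4]
grip_width: 0.712
```

Request:
servo_tool --commands '[[[0, 0, 0, -30, 0, 0, 62], [0, 0, 0, -80, 0, 0, 87], [0, 0, 0, -140, -30, 0, 87], [0, 0, 0, -180, -60, 0, 87], [0, 0, 0, -180, -60, 0, 87]]]'

```text
time: 36.5
position: [0.4523, -0.1454, 0.1993]
tool_rot: [1.277, 1.171, -1.252]
ft_force: [1.1, 0.6, -0.6]
grip_width: 0.988
```

```bash
python3 - <<'E'
from tray import *
look('w9'); save(vision.get_image('top'),'t5')
plan((404,192,150,-50))
E
python3 lane.py t5
```

```text
whitegrey top [ 511.4 -149.2] [50. 36.] 85.7 [259. 116.]
whitegrey top [ 472.2 -184.5] [ 46.3 115.8] 88.9 [309. 160.]
whitegrey top [ 556.4 -152.4] [50.1 35.7] 85.7 [257.  67.]
whitegrey top [ 516.  -143.4] [115.1 202.1] 82.3 [227.  84.]
t 36.6 pos [ 451.4 -144.1  195.4] yaw -94.2 F [-0.7 -0.2 -1.3] g 86.5
[-44.2, -0.1, -0.2] [46.4, -72.2, -331.5] yaw -50.0
GREEN world [397.1 209.2] step [-111.3  -21.6] rect [396.8 208.9] [31.6 50. ] 83.4 [ 86. 140.  99.]
label world [671.  168.8] step [165.4 -33.1] rect [671.1 168.3] [51.6 10.7] 84.1 [114. 120. 116.]
```

Both placed modules sit centred, at (511.4, −149.2) and (556.4, −152.4). m2 was knocked to about (397, 210) but still stands ports up in the lane, so I'll fetch it from there.

Request:
servo_tool --commands '[[[-10, 0, 0, 0, -4, -50, 87], [-20, 0, 0, 10, -8, -100, 87], [-30, 0, 0, 20, -12, -150, 87], [-40, 0, 0, 30, -15, -204, 87], [-50, 0, 0, 40, -15, -204, 87]]]'

```text
time: 37.22
position: [0.4501, 0.0638, 0.1519]
tool_rot: [0.589, 1.49, -0.599]
ft_force: [-0.0, -1.0, 0.2]
grip_width: 0.999
```

Request:
servo_tool --commands '[[[-10, 0, 0, 0, 0, 0, 87], [-20, 0, 0, 0, 0, 0, 87], [-30, 0, 0, 0, 0, 0, 87], [-38, 0, 0, 0, 0, 0, 87], [-38, 0, 0, 0, 0, 0, 87]]]'

```text
time: 37.85
position: [0.4506, 0.0593, 0.1529]
tool_rot: [0.084, 1.572, -0.091]
ft_force: [-0.6, -0.6, 0.5]
grip_width: 1.0
```

```bash
python3 -c "
from h import *
plan((398,211,110,-6))
save(vision.get_image('top'),'t6')"; python3 lane.py t6
```

```text
t 37.85 pos [450.6  59.3 152.9] yaw -6.4 F [-0.6 -0.6  0.5] g 87.0
[-0.4, -0.2, 0.3] [42.3, 145.1, -69.0] yaw -6.0
GREEN world [394.3 212.1] step [-114.4  -18.9] rect [397.  211.5] [46.  31.9] 1.3 [ 78. 127.  88.]
label world [671.1 168.3] step [165.5 -33.6] rect [671.1 168.3] [51.7 10.2] 83.1 [115. 120. 116.]
```

Request:
servo_tool --commands '[[[0, 0, 0, 10, 50, -23, 87], [0, 0, 0, 20, 100, -46, 87], [0, 0, 0, 40, 145, -69, 87], [0, 0, 0, 42, 145, -69, 87], [0, 0, 0, 42, 145, -69, 87]]]'

```text
time: 38.52
position: [0.3986, 0.2105, 0.1121]
tool_rot: [0.085, 1.57, -0.09]
ft_force: [-0.2, -1.6, -0.2]
grip_width: 1.0
```

Request:
servo_tool --commands '[[[0, 0, 0, 0, 0, 0, 87], [0, 0, 0, 30, 0, 0, 87], [0, 0, 0, 60, 0, 0, 87], [0, 0, 0, 95, 0, 0, 87], [0, 0, 0, 95, 0, 0, 87]]]'

```text
time: 39.15
position: [0.3975, 0.2091, 0.0166]
tool_rot: [0.085, 1.572, -0.091]
ft_force: [-0.6, -0.1, 0.4]
grip_width: 0.999
```

Request:
servo_tool --commands '[[[0, 0, 0, 0, 0, 0, 40], [0, 0, 0, 0, 0, 0, 40], [0, 0, 0, 0, 0, 0, 40], [0, 0, 0, 0, 0, 0, 40], [0, 0, 0, 0, 0, 0, 40]]]'

```text
time: 39.78
position: [0.3988, 0.2116, 0.0184]
tool_rot: [0.087, 1.569, -0.086]
ft_force: [-0.9, -0.3, 3.4]
grip_width: 0.574
```

```bash
python3 -c "
from h import *
plan((450,60,160,-30))"
```

```text
t 39.77 pos [398.8 211.6  18.4] yaw -6.3 F [-0.9 -0.3  3.4] g 49.9
[23.7, 0.0, -0.0] [-141.7, -145.0, 67.6] yaw -30.0
```

Request:
servo_tool --commands '[[[0, 0, 0, -40, 0, 0, 40], [0, 0, 0, -90, 0, 0, 40], [8, 0, 0, -135, -45, 25, 40], [16, 0, 0, -142, -95, 45, 40], [24, 0, 0, -142, -145, 68, 40]]]'

```text
time: 40.4
position: [0.4513, 0.0585, 0.1613]
tool_rot: [0.42, 1.529, -0.415]
ft_force: [0.9, 0.4, -0.7]
grip_width: 0.576
```

Request:
servo_tool --commands '[[[10, 0, 0, 0, 0, 0, 40], [20, 0, 0, 0, 0, 0, 40], [30, 0, 0, 0, 0, 0, 40], [40, 0, 0, 0, 0, 0, 40], [50, 0, 0, 0, 0, 0, 40]]]'

```text
time: 41.02
position: [0.45, 0.0597, 0.1598]
tool_rot: [1.088, 1.283, -1.088]
ft_force: [-0.2, -0.2, -1.5]
grip_width: 0.57
```

```bash
python3 -c "
from h import *
plan((440,-146,200,-94.25))"
```

```text
t 41.02 pos [450.   59.7 159.8] yaw -80.6 F [-0.2 -0.2 -1.5] g 49.6
[13.6, 0.0, 0.0] [-40.2, -43.4, 201.3] yaw -94.2
```

Request:
servo_tool --commands '[[[7, 0, 0, -20, -11, 50, 40], [13.6, 0, 0, -40, -22, 100, 40], [13.6, 0, 0, -40, -33, 150, 40], [13.6, 0, 0, -40, -43, 201, 40], [13.6, 0, 0, -40, -43, 201, 40]]]'

```text
time: 41.65
position: [0.4409, -0.1502, 0.2002]
tool_rot: [1.265, 1.172, -1.265]
ft_force: [0.2, 1.4, -1.2]
grip_width: 0.572
```

Request:
servo_tool --commands '[[[0, 0, 0, 0, 0, 0, 40], [0, 0, 0, 0, 0, 0, 40], [0, 0, 0, 0, 0, 0, 40]]]'

```text
time: 42.02
position: [0.442, -0.1445, 0.1999]
tool_rot: [1.257, 1.178, -1.258]
ft_force: [-0.3, -0.0, -2.2]
grip_width: 0.57
```

Run:
```python
from held import *
held('w10',.0144)
plan((466,-145.6,70,-94.25),(466,-145.6,20,-94.25))
```

```text
whitegrey top [ 510.7 -149.4] [44.9 31.6] 85.3 [259. 104.]
whitegrey top [ 486.3 -146. ] [134.4 160.7] 86.2 [252. 147.]
whitegrey top [ 556.7 -152.5] [45.4 31.3] 86.2 [259.  53.]
whitegrey top [ 590.9 -153.1] [113.7  20.3] 86.2 [257.  11.]
foot row 201 tool y of face [14.4 19.  -0.6] [112.0, 123.0, 26.0, 122.0, 125.0, 125.0, 125.0, 126.0, 126.0, 126.0, 126.0, 126.0, 176.0, 145.0, 97.0, 97.0, 91.0, 79.0, 84.0, 83.0, 77.0, 75.0]
t 42.08 pos [ 441.9 -144.7  200. ] yaw -93.8 F [ 0.1 -0.2 -1.2] g 50.2
[0.5, 0.0, 0.0] [130.0, 24.1, -0.7] yaw -94.2
[0.0, 0.0, 0.0] [50.0, 0.0, 0.0] yaw -94.2
```

Request:
servo_tool --commands '[[[0.5, 0, 0, 30, 15, -1, 40], [0.5, 0, 0, 70, 23.5, -1, 40], [0.5, 0, 0, 110, 23.5, -1, 40], [0.5, 0, 0, 135, 23.5, -1, 40], [0.5, 0, 0, 140, 23.5, -1, 40]]]'

```text
time: 42.7
position: [0.464, -0.1457, 0.0585]
tool_rot: [1.262, 1.174, -1.269]
ft_force: [-0.0, -0.3, -0.3]
grip_width: 0.572
```

Request:
servo_tool --commands '[[[0, 0, 0, 0, 0, 0, 40], [0, 0, 0, 0, 0, 0, 40], [0, 0, 0, 0, 0, 0, 40]]]'

```text
time: 43.08
position: [0.4662, -0.146, 0.061]
tool_rot: [1.267, 1.171, -1.263]
ft_force: [0.9, -0.1, -0.3]
grip_width: 0.572
```

Run:
```python
from h import *
plan((465.5,-145.6,20,-94.25))
```

```text
t 43.08 pos [ 466.2 -146.    61. ] yaw -94.4 F [ 0.9 -0.1 -0.3] g 49.8
[-0.1, -0.1, -0.1] [41.0, -0.9, -0.3] yaw -94.2
```

Request:
servo_tool --commands '[[[0, 0, 0, 15, 0, 0, 40], [0, 0, 0, 30, 0, 0, 40], [0, 0, 0, 38, 0, 0, 40], [0, 0, 0, 41.5, 0, 0, 40], [0, 0, 0, 41.5, 0, 0, 40]]]'

```text
time: 43.7
position: [0.4656, -0.1464, 0.0187]
tool_rot: [1.266, 1.171, -1.265]
ft_force: [-0.3, -0.5, -0.8]
grip_width: 0.572
```

Request:
servo_tool --commands '[[[0, 0, 0, 0, 0, 0, 62], [0, 0, 0, 0, 0, 0, 62], [0, 0, 0, 0, 0, 0, 62], [0, 0, 0, 0, 0, 0, 62]]]'

```text
time: 44.2
position: [0.4654, -0.1461, 0.0186]
tool_rot: [1.266, 1.172, -1.265]
ft_force: [-0.1, -0.4, 0.3]
grip_width: 0.71
```

Request:
servo_tool --commands '[[[0, 0, 0, -30, 0, 0, 62], [0, 0, 0, -80, 0, 0, 87], [5, 0, 0, -140, 30, 0, 87], [10, 0, 0, -190, 65, 5, 87], [10, 0, 0, -230, 100, 20, 87]]]'

```text
time: 44.82
position: [0.5655, -0.1723, 0.2511]
tool_rot: [1.392, 1.081, -1.387]
ft_force: [-0.2, -0.6, 2.1]
grip_width: 0.987
```

Request:
servo_tool --commands '[[[0, 0, 0, 0, 0, 0, 87], [0, 0, 0, 0, 0, 0, 87]]]'

```text
time: 45.08
position: [0.5623, -0.1739, 0.2474]
tool_rot: [1.391, 1.081, -1.394]
ft_force: [-0.5, 0.3, -0.6]
grip_width: 1.003
```

Run:
```python
from tray import *
plan((415.6,-141.9,100,-94.25))
i=vision.camera_info('wrist');np.save('w11.npy',np.array(i['pose']));look('w11'); save(vision.get_image('top'),'t7')
```

```text
t 45.08 pos [ 562.3 -173.9  247.4] yaw -104.4 F [-0.5  0.3 -0.6] g 87.2
[-10.2, 0.0, 0.1] [147.7, -149.8, 5.6] yaw -94.2
whitegrey top [ 545.  -152.3] [51.3 74.2] 85.9 [246. 181.]
whitegrey top [ 618.3 -188.8] [150.1 224.5] 75.5 [277.  79.]
```

View pics/w11.png

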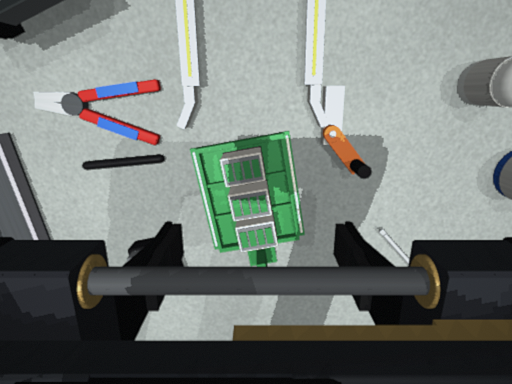

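All three modules stand ports up in the tray, at (241,167), (249,205) and (257,237). The dock walls are at columns about 177–200 and 306–325 (rows 0–85), the latch pivot is at (332,133) and the knob at (363,171).

Run:
```python
from h import *
a=cv2.cvtColor(cv2.imread('pics/w11.png'),cv2.COLOR_BGR2RGB);i=vision.camera_info('wrist');i['pose']=np.load('w11.npy')
hsv=cv2.cvtColor(a,cv2.COLOR_RGB2HSV)
for r in(5,40,75,84): print(r,'L',[(c,*a[r,c].tolist()) for c in range(170,206,3)]) if r in(40,) else None
m=((a[...,0].astype(int)>215)&(a[...,0]>150)).astype(np.uint8)
def edge(cols,z,which):
    pts=[]
    for r in range(4,78,6):
        x=np.where(m[r,cols[0]:cols[1]])[0]+cols[0]
        u=x.min() if which<0 else x.max()+1
        pts.append(onplane(i,u,r,z)[:2]*1000)
    vx,vy,x0,y0=cv2.fitLine(np.array(pts,np.float32),2,0,.01,.01).ravel()
    if vx<0: vx,vy=-vx,-vy
    return np.degrees(np.arctan2(vy,vx)),np.array([x0,y0]),np.array([vx,vy])
E=[edge((168,208),.03,-1),edge((168,208),.03,1),edge((300,332),.03,-1),edge((300,332),.03,1)]
for e in E: print(round(float(e[0]),2),e[1].round(1))
n=lambda e:np.array([-e[2][1],e[2][0]])
d=np.radians(np.mean([e[0] for e in E]));u=np.array([np.cos(d),np.sin(d)]);v=np.array([-u[1],u[0]])
print('v coords',[round(float(e[1]@v),1) for e in E],'yaw',np.degrees(d))
k=np.where(cv2.inRange(hsv,(0,0,0),(179,255,50))[155:185,345:375]);print('knob',k[1].mean()+345,k[0].mean()+155,onplane(i,k[1].mean()+345,k[0].mean()+155,.062)*1000)
print('pivot',onplane(i,332,132,.032)*1000)
for q in((186,86),(315,84)): print('lip start',onplane(i,*q,.029)*1000)
g=cv2.inRange(hsv,(50,60,30),(85,255,255));g[:, :185]=0;g[:,305:]=0;g[250:]=0;g[:125]=0
c=max(cv2.findContours(g,0,1)[0],key=cv2.contourArea);q=np.array([onplane(i,*p[0],.006)[:2]*1000 for p in c],np.float32);print('tray',cv2.minAreaRect(q))
t=vision.camera_info('top');im=cv2.cvtColor(cv2.imread('pics/t7.png'),cv2.COLOR_BGR2RGB)
print('tab px wrist at', proj(i,[.4173,-.142,.05]))
s=a[225:270,235:290,1];print(a[258,240:285].tolist()[::3])
```

```text
40 L [(170, 173, 182, 178), (173, 172, 179, 176), (176, 170, 178, 173), (179, 225, 231, 236), (182, 223, 228, 233), (185, 222, 228, 213), (188, 223, 228, 140), (191, 223, 229, 235), (194, 225, 231, 236), (197, 100, 104, 102), (200, 115, 121, 118), (203, 117, 123, 120)]
-14.05 [ 714.  -122.3]
-13.65 [ 709.4 -140. ]
-13.81 [ 678.6 -259.4]
-13.13 [ 674.  -277.4]
v coords [49.8, 31.5, -91.8, -110.3] yaw -13.660816
knob 360.1620553359684 168.4901185770751 [ 529.18991173 -285.46262106   62.        ]
pivot [ 572.51590921 -267.68087189   32.        ]
lip start [ 666.40308564 -114.22717637   29.        ]
lip start [ 631.24037427 -259.24620011   29.        ]
tray ((510.8362121582031, -148.6490020751953), (131.3872528076172, 155.9612579345703), 85.80982971191406)
tab px wrist at [262.47610161 272.580456  ]
[[168, 176, 172], [172, 180, 176], [168, 175, 172], [83, 155, 100], [61, 143, 82], [58, 137, 78], [25, 64, 35], [26, 65, 37], [25, 63, 34], [41, 102, 57], [45, 107, 61], [70, 164, 94], [119, 166, 130], [183, 191, 187], [189, 198, 193]]
```

Dock: yaw −13.7°, origin about (685.3, −197.7). The lip gap measures 123 mm against an expected 122 mm. The tray is at (511.5, −148.9), yaw −4.2°, and its tab is at about (416.8, −141.9). I'll grip the tab next.

Request:
servo_tool --commands '[[[-5, 0, 0, 0, -40, 0, 60], [-10.2, 0, 0, 0, -95, 3, 45], [-10.2, 0, 0, 40, -148.5, 5.5, 40], [-10.2, 0, 0, 90, -148.5, 5.5, 40], [-10.2, 0, 0, 147, -148.5, 5.5, 40]]]'

```text
time: 45.8
position: [0.416, -0.1388, 0.0985]
tool_rot: [1.266, 1.181, -1.256]
ft_force: [0.5, 0.5, -0.9]
grip_width: 0.524
```

Request:
servo_tool --commands '[[[0, 0, 0, 0, 0, 0, 40], [0, 0, 0, 0, 0, 0, 40], [0, 0, 0, 0, 0, 0, 40]]]'

```text
time: 46.18
position: [0.4202, -0.1421, 0.1034]
tool_rot: [1.265, 1.172, -1.259]
ft_force: [-1.2, 0.4, -0.5]
grip_width: 0.465
```

Run:
```python
from h import *
plan((416.8,-141.9,17,-94.25))
i=vision.camera_info('wrist');np.save('w12.npy',np.array(i['pose']));a=vision.get_image('wrist');save(a,'w12')
t=ctrl.get_state()['position'];print('px of expected tab top',proj(i,[.4168,-.1419,.05]),proj(i,[.4288,-.1428,.05]))
hsv=cv2.cvtColor(a,cv2.COLOR_RGB2HSV);g=cv2.inRange(hsv,(50,60,20),(85,255,255))
for r in range(190,262,6):
    x=np.where(g[r,200:320])[0]+200;print(r,(x.min(),x.max(),a[r,x.min():x.max()+1:3,1].tolist()) if len(x) else None)
```

```text
t 46.17 pos [ 420.2 -142.1  103.4] yaw -94.2 F [-1.2  0.4 -0.5] g 40.5
[0.1, -0.1, -0.2] [86.4, -3.7, 0.2] yaw -94.2
px of expected tab top [258.86084014 211.73845235] [258.9050785  196.33625281]
190 (np.int64(236), np.int64(280), [117, 119, 118, 118, 106, 77, 78, 78, 78, 78, 102, 129, 145, 118, 119])
196 (np.int64(236), np.int64(280), [118, 118, 118, 118, 106, 116, 120, 120, 120, 120, 108, 118, 134, 118, 119])
202 (np.int64(236), np.int64(280), [118, 119, 119, 119, 104, 116, 118, 119, 118, 119, 106, 105, 123, 105, 105])
208 (np.int64(250), np.int64(266), [96, 119, 119, 118, 119, 110])
214 (np.int64(250), np.int64(265), [91, 105, 106, 105, 105, 98])
220 (np.int64(251), np.int64(265), [99, 106, 108, 110, 108])
226 None
232 None
238 None
244 None
250 None
256 None
```

Request:
servo_tool --commands '[[[0, 0, 0, 0, -3, 0, 40], [0, 0, 0, 30, -3, 0, 40], [0, 0, 0, 60, -3, 0, 40], [0, 0, 0, 86, -3, 0, 40], [0, 0, 0, 86, -3, 0, 40]]]'

```text
time: 46.85
position: [0.4134, -0.1424, 0.0144]
tool_rot: [1.26, 1.175, -1.268]
ft_force: [-0.3, 0.1, 0.1]
grip_width: 0.459
```

Request:
servo_tool --commands '[[[0, 0, 0, 0, 0, 0, 5], [0, 0, 0, 0, 0, 0, 5], [0, 0, 0, 0, 0, 0, 5], [0, 0, 0, 0, 0, 0, 5], [0, 0, 0, 0, 0, 0, 5]]]' --newtons 30

```text
time: 47.48
position: [0.4159, -0.1416, 0.0161]
tool_rot: [1.264, 1.174, -1.261]
ft_force: [-1.4, 1.6, 6.5]
grip_width: 0.134
```

Run:
```python
from h import *
z=ctrl.get_state()['position'][2]*1000
plan((418.1,-132.7,z,-103.66),(593,-175.3,z,-103.66))
```

```text
t 47.48 pos [ 415.9 -141.6   16.1] yaw -94.2 F [-1.4  1.6  6.5] g 11.7
[9.5, -0.1, -0.0] [0.0, 1.5, -9.0] yaw -103.7
[0.0, 0.0, 0.0] [0.0, 180.0, 0.1] yaw -103.7
```

Request:
servo_tool --commands '[[[2, 0, 0, 0, 0.3, -2, 5], [4, 0, 0, 0, 0.6, -4, 5], [6, 0, 0, 0, 1, -6, 5], [8, 0, 0, 0, 1.2, -8, 5], [9.5, 0, 0, 0, 1.5, -9, 5]]]'

```text
time: 48.1
position: [0.4185, -0.1324, 0.0162]
tool_rot: [1.383, 1.087, -1.381]
ft_force: [0.8, 2.4, 5.2]
grip_width: 0.134
```

Request:
servo_tool --commands '[[[0, 0, 0, 0, 0, 0, 5], [0, 0, 0, 0, 0, 0, 5]]]'

```text
time: 48.35
position: [0.4186, -0.1323, 0.0161]
tool_rot: [1.383, 1.088, -1.38]
ft_force: [0.2, 2.7, 5.0]
grip_width: 0.139
```

Run:
```python
from h import *
z=ctrl.get_state()['position'][2]*1000
plan((593,-175.3,z,-103.66))
i=vision.camera_info('wrist');np.save('w13.npy',np.array(i['pose']));a=vision.get_image('wrist');save(a,'w13')
hsv=cv2.cvtColor(a,cv2.COLOR_RGB2HSV);g=cv2.inRange(hsv,(50,60,20),(85,255,255));g[195:]=0
# side edges of plate
O=np.array([685.3,-197.7]);d=np.radians(-13.66);u=np.array([np.cos(d),np.sin(d)]);v=np.array([-u[1],u[0]])
for w in(-1,1):
    P=[]
    for r in range(20,110,6):
        x=np.where(g[r])[0]
        if len(x): P.append(onplane(i,x.min() if w<0 else x.max()+1,r,.004)[:2]*1000-O)
    P=np.array(P);q=np.c_[P@u,P@v];f_=np.polyfit(q[:,0],q[:,1],1);print('side',w,'dock yaw off deg',np.degrees(np.arctan(f_[0])),'y at tray x mid',np.polyval(f_,-180),q[0],q[-1])
```

```text
t 48.35 pos [ 418.6 -132.3   16.1] yaw -103.6 F [0.2 2.7 5. ] g 12.1
[0.1, -0.1, -0.1] [0.2, 179.7, 0.9] yaw -103.7
side -1 dock yaw off deg 0.9443510169214232 y at tray x mid 67.88857034031813 [-158.78500749   68.45505826] [-199.43047835   67.65788184]
side 1 dock yaw off deg 0.5983605465156034 y at tray x mid -63.682755715941006 [-158.66198648  -63.52193219] [-199.31237998  -63.70995117]
```

The tray is square to the dock within 1° and 2 mm. I'll slide it in with that small correction.

Request:
servo_tool --commands '[[[0.8, 0, 0, 0, 4, 1, 5], [0.8, 0, 0, 0, 12, 1, 5], [0.8, 0, 0, 0, 22, 1, 5], [0.8, 0, 0, 0, 32, 1, 5], [0.8, 0, 0, 0, 42, 1, 5]]]'

```text
time: 49.02
position: [0.4502, -0.1416, 0.0147]
tool_rot: [1.389, 1.097, -1.405]
ft_force: [-22.8, 7.2, 31.4]
grip_width: 0.138
```

Request:
servo_tool --commands '[[[0, 0, 0, 0, 10, 0, 5], [0, 0, 0, 0, 20, 0, 5], [0, 0, 0, 0, 30, 0, 5], [0, 0, 0, 0, 40, 0, 5], [0, 0, 0, 0, 48, 0, 5]]]'

```text
time: 49.65
position: [0.4758, -0.1473, 0.0111]
tool_rot: [1.378, 1.141, -1.434]
ft_force: [-72.9, 25.2, 73.5]
grip_width: 0.131
```

Request:
servo_tool --commands '[[[0, 0, 0, 0, 0, 0, 5], [0, 0, 0, 0, 0, 0, 5]]]'

```text
time: 49.9
position: [0.5025, -0.1545, 0.0141]
tool_rot: [1.392, 1.083, -1.395]
ft_force: [0.5, 1.6, -6.4]
grip_width: 0.136
```

Run:
```python
from h import *
z=ctrl.get_state()['position'][2]*1000
plan((593,-175.3,z,-103.66))
```

```text
t 49.9 pos [ 502.5 -154.5   14.1] yaw -104.5 F [ 0.5  1.6 -6.4] g 11.9
[-0.8, -0.1, 0.2] [-0.4, 92.8, -2.5] yaw -103.7
```

The force peaked at about 106 N and then released, so I'll stop and look.

Run:
```python
from h import *
i=vision.camera_info('wrist');np.save('w14.npy',np.array(i['pose']));a=vision.get_image('wrist');save(a,'w14')
t=vision.get_image('top');save(t,'t8')
c=np.hstack([cv2.resize(a[0:260,100:420],(480,390)),cv2.resize(t[95:225,255:335],(240,390),interpolation=cv2.INTER_CUBIC)]);save(c,'v15')
print(ctrl.get_state()['joint_positions'].round(2))
```

```text
[-0.62  0.43  1.02  2.   -0.45  0.96 -1.19]
```

View pics/v15.png

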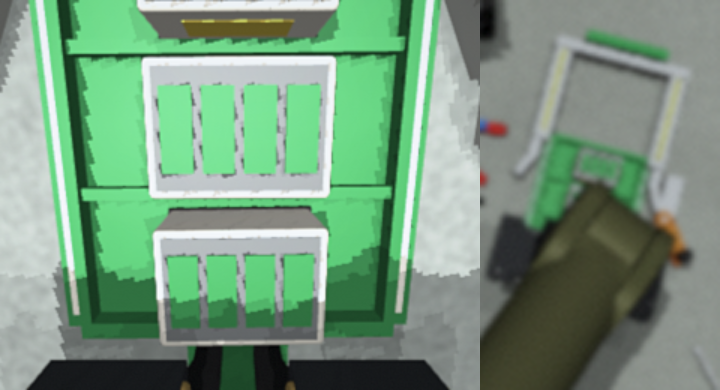

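All modules are still seated, the tray is square in the dock mouth, and the force is back near zero. It most likely stuck in the flare. I'll continue in small steps and watch the force.

Request:
servo_tool --commands '[[[0, 0, 0, 0, 3, 0, 5], [0, 0, 0, 0, 6, 0, 5], [0, 0, 0, 0, 9, 0, 5]]]'

```text
time: 50.38
position: [0.5135, -0.1578, 0.0154]
tool_rot: [1.393, 1.08, -1.393]
ft_force: [-1.2, 2.6, -5.7]
grip_width: 0.135
```

Run:
```python
from h import *
z=ctrl.get_state()['position'][2]*1000
plan((593,-175.3,z,-103.66));print(ctrl.get_state()['torque'])
```

```text
t 50.38 pos [ 513.5 -157.8   15.4] yaw -104.5 F [-1.2  2.6 -5.7] g 11.7
[-0.8, -0.0, 0.0] [-0.0, 81.4, -2.9] yaw -103.7
[0.79269548 0.8336512  0.14344676]
```

Request:
servo_tool --commands '[[[0, 0, 0, 0, 5, -0.4, 5], [0, 0, 0, 0, 10, -0.8, 5], [0, 0, 0, 0, 16, -1.2, 5], [0, 0, 0, 0, 22, -1.5, 5]]]'

```text
time: 50.88
position: [0.5356, -0.1626, 0.0156]
tool_rot: [1.393, 1.078, -1.393]
ft_force: [-0.7, 2.5, -6.1]
grip_width: 0.136
```

Request:
servo_tool --commands '[[[0, 0, 0, 0, 5, -0.1, 5], [0, 0, 0, 0, 10, -0.2, 5], [0, 0, 0, 0, 15, -0.3, 5]]]'

```text
time: 51.25
position: [0.5499, -0.1661, 0.0156]
tool_rot: [1.393, 1.078, -1.393]
ft_force: [-0.7, 2.6, -6.1]
grip_width: 0.134
```

Run:
```python
from h import *
z=ctrl.get_state()['position'][2]*1000
plan((593,-175.3,z,-103.66));print(ctrl.get_state()['torque'])
```

```text
t 51.25 pos [ 549.9 -166.1   15.6] yaw -104.5 F [-0.7  2.6 -6.1] g 11.7
[-0.8, 0.0, -0.0] [0.0, 44.1, -1.9] yaw -103.7
[0.40825401 0.77258853 0.03601293]
```

Request:
servo_tool --commands '[[[0, 0, 0, 0, 6, -0.2, 5], [0, 0, 0, 0, 13, -0.4, 5], [0, 0, 0, 0, 20, -0.6, 5], [0, 0, 0, 0, 27, -0.8, 5], [0, 0, 0, 0, 33, -1, 5]]]'

```text
time: 51.88
position: [0.5823, -0.1735, 0.0156]
tool_rot: [1.393, 1.078, -1.393]
ft_force: [0.3, -0.7, -6.0]
grip_width: 0.134
```

Run:
```python
from h import *
z=ctrl.get_state()['position'][2]*1000
plan((593,-175.3,z,-103.66))
i=vision.camera_info('wrist');np.save('w15.npy',np.array(i['pose']));a=vision.get_image('wrist');save(a,'w15')
```

```text
t 51.88 pos [ 582.3 -173.5   15.6] yaw -104.5 F [ 0.3 -0.7 -6. ] g 11.6
[-0.8, 0.0, -0.0] [0.0, 10.8, -0.9] yaw -103.7
```

Request:
servo_tool --commands '[[[0, 0, 0, 0, 3, 0, 5], [0, 0, 0, 0, 6, 0, 5], [0, 0, 0, 0, 8, 0, 5]]]'

```text
time: 52.3
position: [0.5896, -0.1751, 0.0156]
tool_rot: [1.393, 1.079, -1.393]
ft_force: [0.6, -0.8, -6.3]
grip_width: 0.134
```

Request:
servo_tool --commands '[[[0, 0, 0, 0, 1, 0, 5], [0, 0, 0, 0, 2, 0, 5], [0, 0, 0, 0, 2, 0, 5]]]'

```text
time: 52.68
position: [0.5915, -0.1755, 0.0156]
tool_rot: [1.393, 1.079, -1.393]
ft_force: [0.7, 0.1, -7.6]
grip_width: 0.132
```

Request:
servo_tool --commands '[[[0, 0, 0, 0, 1, 0, 5], [0, 0, 0, 0, 2, 0, 5], [0, 0, 0, 0, 2, 0, 5]]]'

```text
time: 53.05
position: [0.5934, -0.1761, 0.0156]
tool_rot: [1.393, 1.079, -1.393]
ft_force: [-0.6, 0.7, -5.9]
grip_width: 0.134
```

Fz of −6 N equals the weight of the loaded tray, so the grip is carrying it a few millimetres up. I'll lower it gently.

Request:
servo_tool --commands '[[[0, 0, 0, 1, 0, 0, 5], [0, 0, 0, 2, 0, 0, 5], [0, 0, 0, 2, 0, 0, 5]]]'

```text
time: 53.42
position: [0.5932, -0.176, 0.0134]
tool_rot: [1.393, 1.079, -1.393]
ft_force: [0.4, -0.1, -6.0]
grip_width: 0.13
```

Request:
servo_tool --commands '[[[0, 0, 0, 1, 0, 0, 5], [0, 0, 0, 1, 0, 0, 5]]]'

```text
time: 53.68
position: [0.5933, -0.176, 0.0125]
tool_rot: [1.393, 1.079, -1.393]
ft_force: [0.2, -0.1, -6.3]
grip_width: 0.133
```

Run:
```python
from h import *
z=ctrl.get_state()['position'][2]*1000
plan((593,-175.3,z,-103.66))
i=vision.camera_info('wrist');np.save('w15.npy',np.array(i['pose']));a=vision.get_image('wrist');save(a,'w15')
save(vision.get_image('side'),'s2')
R_=R.from_rotvec(ctrl.get_state()['tool_rot']).as_matrix();print('tool x axis',R_[:,0].round(4))
```

```text
t 53.67 pos [ 593.3 -176.    12.5] yaw -104.5 F [ 0.2 -0.1 -6.3] g 11.6
[-0.8, -0.0, 0.0] [0.0, -0.4, -0.6] yaw -103.7
tool x axis [ 1.e-04  1.e-04 -1.e+00]
```

Request:
servo_tool --commands '[[[0, 0, 0, 1, 0, 0, 5], [0, 0, 0, 1, 0, 0, 5]]]'

```text
time: 54.02
position: [0.5935, -0.1761, 0.0118]
tool_rot: [1.393, 1.079, -1.393]
ft_force: [-0.1, 0.4, -3.6]
grip_width: 0.135
```

Request:
servo_tool --commands '[[[0, 0, 0, 1, 0, 0, 5], [0, 0, 0, 1, 0, 0, 5]]]'

```text
time: 54.28
position: [0.5935, -0.1761, 0.0118]
tool_rot: [1.394, 1.079, -1.392]
ft_force: [-4.6, 2.3, 5.1]
grip_width: 0.137
```

Request:
servo_tool --commands '[[[0, 0, 0, 1, 0, 0, 5], [0, 0, 0, 1, 0, 0, 5]]]'

```text
time: 54.52
position: [0.5935, -0.1761, 0.0117]
tool_rot: [1.394, 1.08, -1.392]
ft_force: [-6.3, 3.3, 12.9]
grip_width: 0.139
```

Request:
servo_tool --commands '[[[0, 0, 0, -1.5, 0, 0, 5], [0, 0, 0, -1.5, 1, 0, 5], [0, 0, 0, -1.5, 2, 0, 5]]]'

```text
time: 54.9
position: [0.5935, -0.1761, 0.0117]
tool_rot: [1.393, 1.083, -1.395]
ft_force: [-11.0, 4.3, 11.8]
grip_width: 0.135
```

Request:
servo_tool --commands '[[[0, 0, 0, 0, 1, 0, 5], [0, 0, 0, 0, 2, 0, 5], [0, 0, 0, 0, 2, 0, 5]]]'

```text
time: 55.28
position: [0.5948, -0.1766, 0.0117]
tool_rot: [1.393, 1.084, -1.396]
ft_force: [-11.8, 4.2, 11.8]
grip_width: 0.132
```

Run:
```python
from h import *
plan((593,-175.3,12,-103.66))
i=vision.camera_info('wrist');np.save('w15.npy',np.array(i['pose']));a=vision.get_image('wrist');save(a,'w15')
t=vision.get_image('side');save(t,'s2')
c=np.hstack([cv2.resize(a[0:260,100:420],(400,325)),cv2.resize(t[150:280,240:400],(400,325),interpolation=cv2.INTER_CUBIC)]);save(c,'v16')
```

```text
t 55.27 pos [ 594.8 -176.6   11.7] yaw -104.5 F [-11.8   4.2  11.8] g 11.5
[-0.8, -0.1, 0.3] [-0.3, -2.1, -0.8] yaw -103.7
```

Request:
servo_tool --commands '[[[0, 0, 0, -0.8, 1, 0, 5], [0, 0, 0, -0.8, 2, 0, 5], [0, 0, 0, -0.8, 2, 0, 5]]]'

```text
time: 55.75
position: [0.5977, -0.1774, 0.0118]
tool_rot: [1.392, 1.082, -1.395]
ft_force: [-5.6, 2.4, 4.3]
grip_width: 0.137
```

Request:
servo_tool --commands '[[[0, 0, 0, 0, 1, 0, 5], [0, 0, 0, 0, 2, 0, 5], [0, 0, 0, 0, 2, 0, 5]]]'

```text
time: 56.12
position: [0.5996, -0.1779, 0.0118]
tool_rot: [1.392, 1.082, -1.395]
ft_force: [-7.6, 2.5, 4.7]
grip_width: 0.132
```

Request:
servo_tool --commands '[[[0, 0, 0, 0, 1, 0, 5], [0, 0, 0, 0, 2, 0, 5], [0, 0, 0, 0, 2, 0, 5]]]'

```text
time: 56.5
position: [0.6008, -0.1783, 0.0118]
tool_rot: [1.392, 1.083, -1.396]
ft_force: [-9.2, 2.6, 6.7]
grip_width: 0.134
```

Run:
```python
from h import *
i=vision.camera_info('wrist');z=np.array(ctrl.get_state()['position'])
O=np.array([685.3,-197.7]);d=np.radians(-13.66);u=np.array([np.cos(d),np.sin(d)]);v=np.array([-u[1],u[0]])
a=vision.get_image('wrist');save(a,'w16')
print('tcp dock',(z[:2]*1000-O)@u,(z[:2]*1000-O)@v)
for c in(172,345):
    g=a[:260,c-3:c+4,1].mean(1);print(c,[(r,int(g[r])) for r in range(0,260) if (r>1 and g[r]<g[max(r-3,0)]-25)])
    for zz in(.004,.012): print([(r,((onplane(i,c,r,zz)[:2]*1000-z[:2]*1000)@u).round(1)) for r in range(20,240,20)])
c=cv2.resize(a[0:260,100:420],(640,520));save(c,'v16')
```

```text
tcp dock -86.7145683722009 -1.0636910736682232
172 [(35, 119), (36, 47), (37, 66), (123, 185), (124, 96), (125, 150), (179, 167), (180, 128), (181, 119), (182, 116), (208, 68), (209, 68), (240, 30), (241, 18), (242, 22)]
[(20, np.float64(115.5)), (40, np.float64(106.7)), (60, np.float64(97.5)), (80, np.float64(88.0)), (100, np.float64(78.1)), (120, np.float64(67.9)), (140, np.float64(57.2)), (160, np.float64(46.2)), (180, np.float64(34.7)), (200, np.float64(22.7)), (220, np.float64(10.3))]
[(20, np.float64(114.0)), (40, np.float64(105.6)), (60, np.float64(96.8)), (80, np.float64(87.8)), (100, np.float64(78.4)), (120, np.float64(68.6)), (140, np.float64(58.5)), (160, np.float64(48.0)), (180, np.float64(37.0)), (200, np.float64(25.6)), (220, np.float64(13.7))]
345 [(34, 145), (35, 54), (36, 57), (37, 97), (123, 111), (124, 111), (163, 155), (164, 145), (165, 150), (169, 125), (207, 74), (208, 68), (209, 68), (240, 30), (241, 17), (242, 21)]
[(20, np.float64(114.2)), (40, np.float64(105.4)), (60, np.float64(96.2)), (80, np.float64(86.6)), (100, np.float64(76.7)), (120, np.float64(66.5)), (140, np.float64(55.8)), (160, np.float64(44.7)), (180, np.float64(33.2)), (200, np.float64(21.2)), (220, np.float64(8.7))]
[(20, np.float64(112.8)), (40, np.float64(104.3)), (60, np.float64(95.6)), (80, np.float64(86.5)), (100, np.float64(77.1)), (120, np.float64(67.3)), (140, np.float64(57.1)), (160, np.float64(46.6)), (180, np.float64(35.6)), (200, np.float64(24.2)), (220, np.float64(12.2))]
```

View pics/v16.png

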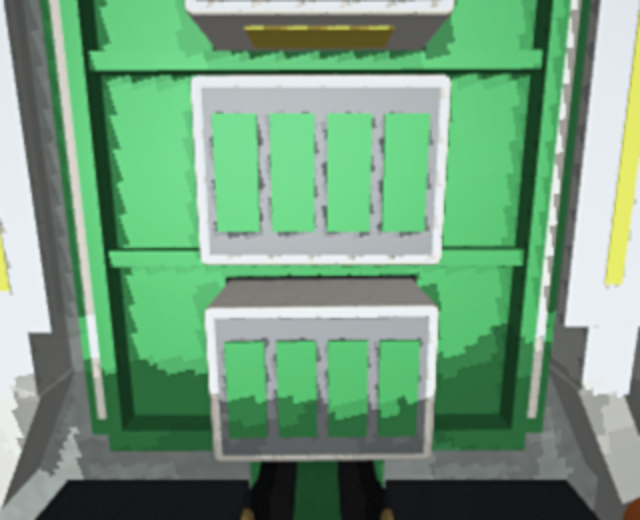

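The view shows all three modules upright, ports up in their nests. The dividers put the tray origin at dock x of about −0.2 mm, so the pads had slipped about 8 mm along the tab. I'll press on gently to feel the stop.

Request:
servo_tool --commands '[[[0, 0, 0, 0, 1, 0, 5], [0, 0, 0, 0, 2, 0, 5], [0, 0, 0, 0, 2, 0, 5]]]'

```text
time: 56.92
position: [0.6008, -0.1782, 0.0117]
tool_rot: [1.391, 1.087, -1.399]
ft_force: [-14.6, 5.8, 11.6]
grip_width: 0.134
```

Request:
servo_tool --commands '[[[0, 0, 0, 0, 1, 0, 5], [0, 0, 0, 0, 2, 0, 5], [0, 0, 0, 0, 2, 0, 5]]]'

```text
time: 57.3
position: [0.6008, -0.1783, 0.0117]
tool_rot: [1.391, 1.091, -1.402]
ft_force: [-19.2, 7.7, 17.0]
grip_width: 0.136
```

```bash
cat > org.py <<'E'
from h import *
O=np.array([685.3,-197.7]);d=np.radians(-13.66);u=np.array([np.cos(d),np.sin(d)]);v=np.array([-u[1],u[0]])
def org(fn):
    i=vision.camera_info('wrist');a=vision.get_image('wrist');save(a,fn)
    for c in(172,345):
        g=a[:260,c-3:c+4,1].mean(1)
        for lo,hi,x in((20,60,21),(100,145,-21),(195,225,-70)):
            r=lo+int(np.argmin(g[lo:hi]));print(c,r,((onplane(i,c,r+.5,.004)[:2]*1000-O)@u-x).round(1),end=' | ')
    print()
E
python3 - <<'E'
from org import *
plan((593,-175.3,12,-103.66));org('w17')
E
```

```text
t 57.3 pos [ 600.8 -178.3   11.7] yaw -104.5 F [-19.2   7.7  17. ] g 11.9
[-0.9, -0.2, 0.8] [-0.2, -8.3, -0.9] yaw -103.7
172 36 0.3 | 172 124 -0.2 | 172 214 -3.0 | 345 35 -0.6 | 345 123 -1.1 | 345 213 -3.9 |
```

Position is stopped at 600.8 while the force builds, so the tray is home against the back stop. I'll relax, release and lift clear.

Request:
servo_tool --commands '[[[0, 0, 0, -0.5, -2, 0, 5], [0, 0, 0, -1, -4, 0, 5], [0, 0, 0, -1, -4, 0, 5]]]'

```text
time: 57.72
position: [0.6008, -0.1783, 0.0118]
tool_rot: [1.392, 1.082, -1.396]
ft_force: [-7.0, 1.6, -0.4]
grip_width: 0.136
```

Request:
servo_tool --commands '[[[0, 0, 0, 0, 0, 0, 40], [0, 0, 0, 0, 0, 0, 40], [0, 0, 0, 0, 0, 0, 40], [0, 0, 0, 0, 0, 0, 40]]]'

```text
time: 58.22
position: [0.6, -0.1808, 0.0119]
tool_rot: [1.39, 1.079, -1.399]
ft_force: [-8.3, -2.8, -0.3]
grip_width: 0.443
```

Request:
servo_tool --commands '[[[0, 0, 0, -20, 0, 0, 40], [0, 0, 0, -60, 0, 0, 40], [0, 0, 0, -110, -20, 0, 40], [-10, 0, 0, -150, -60, 0, 40], [-20, 0, 0, -190, -80, 0, 40]]]'

```text
time: 58.85
position: [0.5261, -0.1591, 0.2056]
tool_rot: [1.137, 1.252, -1.131]
ft_force: [0.7, 1.7, 1.6]
grip_width: 0.46
```

Request:
servo_tool --commands '[[[0, 0, 0, 0, 0, 0, 40], [0, 0, 0, 0, 0, 0, 40], [0, 0, 0, 0, 0, 0, 40]]]'

```text
time: 59.22
position: [0.5258, -0.1585, 0.2022]
tool_rot: [1.138, 1.253, -1.139]
ft_force: [-0.2, -1.3, -0.2]
grip_width: 0.46
```

Run:
```python
from org import *
i=vision.camera_info('wrist');a=vision.get_image('wrist');save(a,'w18');t=vision.get_image('top');save(t,'t9')
hsv=cv2.cvtColor(a,cv2.COLOR_RGB2HSV)
def blobs(m,z,mn,nm):
    for c in cv2.findContours(m,0,1)[0]:
        if cv2.contourArea(c)>mn:
            q=np.array([onplane(i,*p[0],z)[:2]*1000 for p in c],np.float32);r=cv2.minAreaRect(q);print(nm,c.reshape(-1,2).mean(0).round(),np.round(r[0],1),np.round(r[1],1),round(r[2],1),'dock',np.round([(r[0]-O)@u,(r[0]-O)@v],1))
w=hsv.copy();w[235:]=0
blobs(cv2.inRange(w,(5,130,100),(20,255,255)),.032,60,'orange')
k=cv2.inRange(w,(0,0,1),(179,255,45));k[220:]=0;blobs(k,.066,80,'black')
g=cv2.inRange(w,(50,70,30),(85,255,255));blobs(g,.004,800,'green')
lid=((w[...,1]<70)&(w[...,2]>140)).astype(np.uint8)
tc=vision.camera_info('top');print('cleaner',onplane(tc,592/1.5625,254/1.5625,.13),onplane(tc,573/1.5625,262/1.5625,.05))
plan((527.5,-283,100,-13.66))
```

```text
orange [368. 157.] [ 549.6 -276.2] [68.6 20.7] 25.5 dock [-113.3 -108.3]
black [123. 196.] [487.4 -18.6] [57.7 36.1] 87.0 dock [-234.6  127.2]
black [381. 184.] [ 529.4 -281.3] [28.6 13.6] 59.5 dock [-131.7 -118.1]
black [118.  85.] [599.9 -24.1] [89.7  8.5] 81.0 dock [-124.   148.6]
green [297.  53.] [ 646.2 -188.4] [134.  143.9] 80.5 dock [-40.2  -0.2]
cleaner [ 0.57869311 -0.45639263  0.13      ] [ 0.56983764 -0.44243463  0.05      ]
t 59.33 pos [ 525.5 -158.7  201.9] yaw -84.5 F [-0.6 -0.   0.8] g 39.8
[-70.9, -0.0, 0.1] [102.1, -9.7, 123.8] yaw -13.7
```

Request:
servo_tool --commands '[[[-10, 0, 0, 0, -2, 25, 60], [-20, 0, 0, 0, -4, 50, 60], [-30, 0, 0, 0, -6, 75, 60], [-40, 0, 0, 20, -8, 100, 60], [-50, 0, 0, 40, -10, 124, 60]]]'

```text
time: 59.95
position: [0.5275, -0.284, 0.1613]
tool_rot: [0.467, 1.521, -0.468]
ft_force: [0.0, 0.4, 0.1]
grip_width: 0.692
```

Request:
servo_tool --commands '[[[-10, 0, 0, 0, 0, 0, 60], [-21, 0, 0, 0, 0, 0, 60], [-21, 0, 0, 0, 0, 0, 60], [-21, 0, 0, 0, 0, 0, 60]]]'

```text
time: 60.45
position: [0.5274, -0.2831, 0.1623]
tool_rot: [0.187, 1.563, -0.188]
ft_force: [0.7, -0.2, -0.2]
grip_width: 0.69
```

Run:
```python
from org import *
plan((528.5,-283,40,-13.66))
i=vision.camera_info('wrist');a=vision.get_image('wrist');save(a,'w19');hsv=cv2.cvtColor(a,cv2.COLOR_RGB2HSV)
m=cv2.inRange(hsv,(5,130,60),(20,255,255));c=cv2.findContours(m,0,1)[0]
for k in c:
    if cv2.contourArea(k)>60:
        q=np.array([onplane(i,*p[0],.032)[:2]*1000 for p in k],np.float32);r=cv2.minAreaRect(q);print('orange',k.reshape(-1,2).mean(0).round(),np.round(r[0],1),np.round(r[1],1),cv2.boxPoints(r).round().tolist())
print('knob px expected',proj(i,[.5285,-.283,.066]),proj(i,[.5285,-.283,.032]))
```

```text
t 60.45 pos [ 527.4 -283.1  162.3] yaw -13.7 F [ 0.7 -0.2 -0.2] g 60.1
[-0.0, -0.0, 0.0] [122.3, 0.4, 1.1] yaw -13.7
orange [474. 331.] [ 726.7 -517.3] [26.6 53.7] [[697.0, -524.0], [750.0, -537.0], [756.0, -511.0], [704.0, -498.0]]
orange [419. 330.] [ 664.3 -502.1] [26.6 76.5] [[624.0, -506.0], [698.0, -524.0], [705.0, -498.0], [630.0, -480.0]]
orange [132. 296.] [ 361.8 -380.9] [30.9 11. ] [[354.0, -395.0], [365.0, -397.0], [370.0, -366.0], [359.0, -365.0]]
orange [382. 267.] [ 633.  -410.5] [ 7.5 30.3] [[626.0, -396.0], [632.0, -426.0], [640.0, -425.0], [634.0, -395.0]]
orange [134. 267.] [ 376.2 -347.7] [32.3  7.5] [[365.0, -360.0], [371.0, -364.0], [388.0, -336.0], [381.0, -332.0]]
orange [276. 166.] [ 548.4 -276.7] [67.1 21.5] [[513.0, -281.0], [523.0, -301.0], [583.0, -272.0], [574.0, -253.0]]
knob px expected [258.31102757 188.22793339] [258.29839097 177.53222899]
```

Run:
```python
from org import *
i=vision.camera_info('wrist');a=cv2.cvtColor(cv2.imread('pics/w19.png'),cv2.COLOR_BGR2RGB);m=(a.max(2)<60).astype(np.uint8)
x0,y0=225,150;c=max(cv2.findContours(np.ascontiguousarray(m[y0:225,x0:295]),0,1)[0],key=cv2.contourArea).reshape(-1,2)+[x0,y0]
print(c.min(0),c.max(0),cv2.minEnclosingCircle(c.astype(np.float32)));r=c[c[:,1]>=c[:,1].max()-22]
u0=(r[:,0].min()+r[:,0].max())/2;R8=f(i)*.008/ (i['pose'][2][3]-.066)
print('R8',R8,'top centre',onplane(i,u0,c[:,1].max()-R8,.066)*1000)
```

```text
[248 177] [264 202] ((256.5, 189.5), 12.747649192810059)
R8 9.687173614022578 top centre [ 525.73681349 -286.12683108   66.        ]
```

The knob is at (525.7, −286.1) and the pivot at about (571, −265.5). I'll grip the knob.

Request:
servo_tool --commands '[[[0, 0, 0, 30, -3, -1, 60], [0, 0, 0, 70, -3, -1, 60], [0, 0, 0, 105, -3, -1, 60], [0, 0, 0, 122, -3, -1, 60], [0, 0, 0, 122, -3, -1, 60]]]'

```text
time: 61.12
position: [0.5253, -0.2853, 0.0401]
tool_rot: [0.185, 1.565, -0.185]
ft_force: [0.6, -1.1, -0.2]
grip_width: 0.691
```

Request:
servo_tool --commands '[[[0, 0, 0, 0, 0, 0, 12], [0, 0, 0, 0, 0, 0, 12], [0, 0, 0, 0, 0, 0, 12], [0, 0, 0, 0, 0, 0, 12], [0, 0, 0, 0, 0, 0, 12]]]' --newtons 12

```text
time: 61.75
position: [0.5259, -0.2856, 0.041]
tool_rot: [0.185, 1.563, -0.185]
ft_force: [0.5, -1.5, 1.4]
grip_width: 0.212
```

Run:
```python
from org import *
plan((525.7,-286.1,40,-13.66))
C=np.array([571,-265.5]);P=ctrl.get_state()['position'][:2]*1000;th0=np.arctan2(*(P-C)[::-1])%(2*np.pi);r=np.hypot(*(P-C));print(np.degrees(th0),r)
s=R.from_rotvec(ctrl.get_state()['tool_rot']).as_matrix()
for th in np.arange(204,70,-8):
    t=np.radians(th);p=C+50*np.array([np.cos(t),np.sin(t)])-P;q=s.T@np.r_[p,0];print(th,q.round(1)[1:].tolist())
```

```text
t 61.75 pos [ 525.9 -285.6   41. ] yaw -13.5 F [ 0.5 -1.5  1.4] g 18.5
[0.2, 0.0, -0.0] [1.0, -0.5, -0.1] yaw -13.7
204.0192456342152 49.353431449826914
204 [-0.4, -0.5]
196 [5.4, -4.4]
188 [11.7, -7.4]
180 [18.4, -9.5]
172 [25.3, -10.6]
164 [32.2, -10.8]
156 [39.2, -10.0]
148 [45.9, -8.3]
140 [52.4, -5.6]
132 [58.4, -2.0]
124 [63.8, 2.3]
116 [68.6, 7.4]
108 [72.7, 13.0]
100 [75.9, 19.2]
92 [78.2, 25.8]
84 [79.6, 32.6]
76 [80.0, 39.6]
```

Request:
servo_tool --commands '[[[0, 0, 0, 0, 5.4, -4.4, 12], [0, 0, 0, 0, 11.7, -7.4, 12], [0, 0, 0, 0, 18.4, -9.5, 12], [0, 0, 0, 0, 25.3, -10.6, 12], [0, 0, 0, 0, 32.2, -10.8, 12]]]'

```text
time: 62.38
position: [0.5222, -0.2515, 0.041]
tool_rot: [0.185, 1.564, -0.185]
ft_force: [-0.9, -3.2, 2.2]
grip_width: 0.179
```

Request:
servo_tool --commands '[[[0, 0, 0, 0, 7, 0.8, 12], [0, 0, 0, 0, 13.7, 2.5, 12], [0, 0, 0, 0, 20.2, 5.2, 12]]]'

```text
time: 62.75
position: [0.5297, -0.231, 0.0406]
tool_rot: [0.188, 1.57, -0.182]
ft_force: [-9.5, 3.2, 11.4]
grip_width: 0.177
```

Request:
servo_tool --commands '[[[0, 0, 0, 0, 0, 0, 12], [0, 0, 0, 0, 0, 0, 12]]]'

```text
time: 63.0
position: [0.5306, -0.2294, 0.0406]
tool_rot: [0.189, 1.569, -0.179]
ft_force: [-7.5, 4.8, 10.5]
grip_width: 0.172
```

Run:
```python
from org import *
plan((532.7,-233.4,41,-13.66))
i=vision.camera_info('wrist');a=vision.get_image('wrist');save(a,'w20');hsv=cv2.cvtColor(a,cv2.COLOR_RGB2HSV)
for k in cv2.findContours(cv2.inRange(hsv,(5,130,60),(20,255,255)),0,1)[0]:
    if cv2.contourArea(k)>60:
        q=np.array([onplane(i,*p[0],.032)[:2]*1000 for p in k],np.float32);r=cv2.minAreaRect(q);print('orange',k.reshape(-1,2).mean(0).round(),np.round(r[0],1),np.round(r[1],1),cv2.boxPoints(r).round().tolist())
t=vision.get_image('side');save(t,'s3')
```

```text
t 63.0 pos [ 530.6 -229.4   40.6] yaw -13.4 F [-7.5  4.8 10.5] g 15.0
[0.3, -0.4, -0.3] [-0.4, -3.4, 3.0] yaw -13.7
orange [259. 235.] [ 531.7 -230.3] [12.1 15.2] [[523.0, -234.0], [537.0, -238.0], [541.0, -227.0], [526.0, -222.0]]
```

Run:
```python
from org import *
C=np.array([568.5,-263]);P=np.array([532.7,-233.4])
s=R.from_rotvec(ctrl.get_state()['tool_rot']).as_matrix()
for th in np.arange(138,72,-7):
    t=np.radians(th);p=C+50*np.array([np.cos(t),np.sin(t)]);q=s.T@np.r_[p-P,0];print(th,p.round(1),q.round(1)[1:].tolist())
```

```text
138 [ 531.3 -229.5] [3.4, -2.2]
131 [ 535.7 -225.3] [8.6, 1.0]
124 [ 540.5 -221.5] [13.3, 4.9]
117 [ 545.8 -218.4] [17.6, 9.3]
110 [ 551.4 -216. ] [21.2, 14.2]
103 [ 557.3 -214.3] [24.3, 19.5]
96 [ 563.3 -213.3] [26.7, 25.1]
89 [ 569.4 -213. ] [28.3, 30.9]
82 [ 575.5 -213.5] [29.3, 37.0]
75 [ 581.4 -214.7] [29.5, 43.1]
```

Request:
servo_tool --commands '[[[0, 0, 0, 0, 3.4, -2.2, 12], [0, 0, 0, 0, 8.6, 1, 12], [0, 0, 0, 0, 13.3, 4.9, 12], [0, 0, 0, 0, 17.6, 9.3, 12]]]'

```text
time: 63.6
position: [0.5445, -0.2137, 0.0405]
tool_rot: [0.189, 1.569, -0.178]
ft_force: [-6.7, 7.5, 10.9]
grip_width: 0.148
```

Request:
servo_tool --commands '[[[0, 0, 0, 0, 3.6, 4.9, 12], [0, 0, 0, 0, 6.7, 10.2, 12], [0, 0, 0, 0, 6.7, 10.2, 12]]]'

```text
time: 63.98
position: [0.5577, -0.2065, 0.0401]
tool_rot: [0.189, 1.568, -0.174]
ft_force: [-2.9, 11.6, 7.3]
grip_width: 0.139
```

The pads are sliding off the knob (grip down to 12 mm). I'll open, rise and re-measure the latch.

Request:
servo_tool --commands '[[[0, 0, 0, 0, 0, 0, 60], [0, 0, 0, 0, 0, 0, 60], [0, 0, 0, 0, 0, 0, 60], [0, 0, 0, -30, 0, 0, 60], [0, 0, 0, -80, 0, 0, 60]]]'

```text
time: 64.6
position: [0.556, -0.214, 0.1199]
tool_rot: [0.185, 1.567, -0.186]
ft_force: [2.4, 0.2, 0.7]
grip_width: 0.618
```

Request:
servo_tool --commands '[[[0, 0, 0, -40, 0, 0, 60], [0, 0, 0, -40, 0, 0, 60], [0, 0, 0, -40, 0, 0, 60]]]'

```text
time: 64.97
position: [0.557, -0.2142, 0.1602]
tool_rot: [0.185, 1.563, -0.185]
ft_force: [-0.3, -0.3, 1.0]
grip_width: 0.684
```

```bash
cat > latch.py <<'E'
from org import *
def latch(fn):
    plan((560,-215,160,-13.66))
    i=vision.camera_info('wrist');a=vision.get_image('wrist');save(a,fn);hsv=cv2.cvtColor(a,cv2.COLOR_RGB2HSV)
    for k in cv2.findContours(cv2.inRange(hsv,(5,130,60),(20,255,255)),0,1)[0]:
        if cv2.contourArea(k)>60 and k[:,0,1].max()<262:
            q=np.array([onplane(i,*p[0],.032)[:2]*1000 for p in k],np.float32);r=cv2.minAreaRect(q);print('orange',k.reshape(-1,2).mean(0).round(),np.round(r[0],1),np.round(r[1],1),cv2.boxPoints(r).round().tolist())
    m=(a.max(2)<60).astype(np.uint8);m[240:]=0
    for c in cv2.findContours(m,0,1)[0]:
        c=c.reshape(-1,2)
        if 80<cv2.contourArea(c)<900: 
            R8=f(i)*.008/(i['pose'][2][3]-.066);r=c[c[:,1]>=c[:,1].max()-2*R8]
            print('black',c.min(0),c.max(0),'if knob:',(onplane(i,(r[:,0].min()+r[:,0].max())/2,c[:,1].max()-R8,.066)*1000).round(1))
E
python3 -c "
from latch import *
latch('w21')"
```

```text
t 64.97 pos [ 557.  -214.2  160.2] yaw -13.5 F [-0.3 -0.3  1. ] g 59.5
[0.2, -0.0, -0.0] [0.2, -0.1, 3.1] yaw -13.7
orange [265. 202.] [ 560.5 -244.6] [21.1 69.5] [[536.0, -218.0], [566.0, -280.0], [585.0, -271.0], [555.0, -209.0]]
black [311 222] [335 239] if knob: [ 605.6 -264.5   66. ]
black [181 222] [205 239] if knob: [ 492.3 -237.3   66. ]
black [242 182] [258 207] if knob: [ 549.3 -219.7   66. ]
black [451  74] [462 105] if knob: [ 726.9 -175.    66. ]
black [37  0] [97  9] if knob: [457.4 -41.7  66. ]
```

The knob is at (549.3, −219.7), so the latch is at about 1.67 rad and the pivot estimate holds. I'll finish by pushing the knob with one pad, jaws straddling it.

Request:
servo_tool --commands '[[[0, 0, 0, 0, -7, -6, 30], [0, 0, 0, 30, -7, -6, 30], [0, 0, 0, 30, -7, -6, 30], [0, 0, 0, 70, -7, -6, 30], [0, 0, 0, 114, -7, -6, 30]]]'

```text
time: 65.65
position: [0.5509, -0.2201, 0.0472]
tool_rot: [0.185, 1.56, -0.185]
ft_force: [1.3, 0.7, -0.5]
grip_width: 0.356
```

Request:
servo_tool --commands '[[[0, 0, 0, 0, 0, 0, 30], [0, 0, 0, 0, 2, 6, 30], [0, 0, 0, 0, 5, 13.9, 30], [0, 0, 0, 0, 7, 18, 30], [0, 0, 0, 0, 8.5, 21.8, 30]]]'

```text
time: 66.28
position: [0.5741, -0.2167, 0.0477]
tool_rot: [0.184, 1.561, -0.185]
ft_force: [-1.3, 0.8, 0.4]
grip_width: 0.342
```

Request:
servo_tool --commands '[[[0, 0, 0, 0, 1.2, 4, 30], [0, 0, 0, 0, 2.2, 8.4, 30], [0, 0, 0, 0, 3, 14, 30]]]'

```text
time: 66.65
position: [0.5876, -0.2169, 0.0468]
tool_rot: [0.185, 1.563, -0.185]
ft_force: [-0.9, 1.3, -0.3]
grip_width: 0.343
```

Request:
servo_tool --commands '[[[0, 0, 0, 0, 0, 3, 30], [0, 0, 0, 0, 0, 5, 30], [0, 0, 0, 0, 0, 5, 30]]]'

```text
time: 67.03
position: [0.5896, -0.2171, 0.0465]
tool_rot: [0.187, 1.569, -0.183]
ft_force: [-6.6, 3.4, 6.0]
grip_width: 0.347
```

Request:
servo_tool --commands '[[[0, 0, 0, 0, 0, 2, 30], [0, 0, 0, 0, 0, 3, 30], [0, 0, 0, 0, 0, 3, 30]]]'

```text
time: 67.4
position: [0.5898, -0.2172, 0.0463]
tool_rot: [0.189, 1.574, -0.182]
ft_force: [-13.0, 5.2, 11.7]
grip_width: 0.348
```

Request:
servo_tool --commands '[[[0, 0, 0, 0, 0, -8, 30], [0, 0, 0, 0, 0, -14, 30], [0, 0, 0, -30, 0, -14, 30], [0, 0, 0, -80, 0, -14, 30], [0, 0, 0, -120, 0, -14, 30]]]'

```text
time: 68.03
position: [0.582, -0.216, 0.1689]
tool_rot: [0.184, 1.56, -0.185]
ft_force: [0.2, 1.2, 0.4]
grip_width: 0.343
```

Request:
servo_tool --commands '[[[0, 0, 0, -20, 20, -20, 30], [0, 0, 0, -40, 40, -30, 30], [0, 0, 0, -40, 40, -30, 30], [0, 0, 0, -40, 40, -30, 30]]]'

```text
time: 68.53
position: [0.5616, -0.1702, 0.2064]
tool_rot: [0.185, 1.563, -0.185]
ft_force: [0.0, -0.8, -0.1]
grip_width: 0.347
```

```bash
python3 -c "
from latch import *
latch('w22')"
```

```text
t 68.53 pos [ 561.6 -170.2  206.4] yaw -13.5 F [ 0.  -0.8 -0.1] g 30.2
[0.2, 0.0, 0.0] [46.5, -43.9, 8.9] yaw -13.7
orange [282. 218.] [ 577.  -242.4] [70.  19.9] [[560.0, -274.0], [579.0, -279.0], [594.0, -210.0], [575.0, -206.0]]
black [211 222] [231 239] if knob: [ 510.  -220.7   66. ]
black [285 221] [305 239] if knob: [ 586.2 -239.1   66. ]
black [279 197] [294 220] if knob: [ 582.  -215.8   66. ]
black [444 119] [466 208] if knob: [ 745.6 -241.6   66. ]
black [445   0] [472  10] if knob: [765.1 -61.3  66. ]
black [248   0] [261  51] if knob: [589.1 -52.   66. ]
```

Request:
servo_tool --commands '[[[0, 0, 0, -10, 30, -25, 60], [0, 0, 0, -20, 60, -50, 60], [0, 0, 0, -30, 95, -80, 60], [0, 0, 0, -40, 127, -113, 60], [0, 0, 0, -40, 150, -113, 60]]]'

```text
time: 69.2
position: [0.486, 0.004, 0.2471]
tool_rot: [0.185, 1.563, -0.182]
ft_force: [0.7, -1.1, -0.7]
grip_width: 0.681
```

Request:
servo_tool --commands '[[[0, 0, 0, 0, 30, 0, 60], [0, 0, 0, 0, 60, 0, 60], [0, 0, 0, 0, 60, 0, 60], [0, 0, 0, 0, 60, 0, 60]]]'

```text
time: 69.7
position: [0.5011, 0.0593, 0.246]
tool_rot: [0.185, 1.563, -0.188]
ft_force: [-0.0, 0.8, 0.1]
grip_width: 0.69
```

Run:
```python
from org import *
plan((480,-20,250,-13.66))
i=vision.camera_info('top');a=vision.get_image('top');save(a,'t10');hsv=cv2.cvtColor(a,cv2.COLOR_RGB2HSV)
w=lambda x,y,z:proj(i,np.r_[(O+x*u+y*v)/1000,z])
M=np.zeros(a.shape[:2],np.uint8);cv2.fillPoly(M,[np.array([w(-72,-45,.04),w(72,-45,.04),w(72,45,.04),w(-72,45,.04)]).round().astype(np.int32)],1)
m=((hsv[...,1]<70)&(hsv[...,2]>90)&(M>0)).astype(np.uint8);m=cv2.morphologyEx(m,cv2.MORPH_CLOSE,np.ones((7,5)))
lab,_=None,None
for c in cv2.findContours(m,0,1)[0]:
    if cv2.contourArea(c)>15:
        q=np.array([onplane(i,*p[0],.044)[:2]*1000-O for p in c]);q=np.c_[q@u,q@v];r=cv2.minAreaRect(q.astype(np.float32));print('module',np.round(r[0],1),np.round(r[1],1),round(r[2]))
g=cv2.inRange(hsv,(45,60,40),(85,255,255))
for y in(-40,40):
    print('near edge profile y',y,[(x,int(g[tuple(w(x,y,.01).round().astype(int)[::-1])]>0)) for x in range(-95,-55,3)],[(x,int(g[tuple(w(x,y,.01).round().astype(int)[::-1])]>0)) for x in range(55,100,3)])
c=cv2.resize(a[95:225,255:345],(415,600),interpolation=cv2.INTER_CUBIC);save(c,'v17')
```

```text
t 69.7 pos [501.1  59.3 246. ] yaw -13.6 F [-0.   0.8  0.1] g 60.0
[0.0, -0.0, 0.1] [-3.8, -82.0, -1.8] yaw -13.7
module [ 1.2 -0.6] [140.6  92.4] 1
near edge profile y -40 [(-95, 0), (-92, 0), (-89, 0), (-86, 0), (-83, 0), (-80, 1), (-77, 1), (-74, 1), (-71, 1), (-68, 1), (-65, 1), (-62, 1), (-59, 1), (-56, 1)] [(55, 1), (58, 1), (61, 1), (64, 1), (67, 1), (70, 1), (73, 1), (76, 1), (79, 0), (82, 0), (85, 0), (88, 0), (91, 0), (94, 1), (97, 1)]
near edge profile y 40 [(-95, 0), (-92, 0), (-89, 0), (-86, 0), (-83, 0), (-80, 0), (-77, 1), (-74, 1), (-71, 1), (-68, 1), (-65, 1), (-62, 1), (-59, 1), (-56, 1)] [(55, 1), (58, 1), (61, 1), (64, 1), (67, 1), (70, 1), (73, 1), (76, 0), (79, 0), (82, 0), (85, 0), (88, 0), (91, 0), (94, 1), (97, 1)]
```

Run:
```python
from org import *
i=vision.camera_info('top');a=cv2.cvtColor(cv2.imread('pics/t10.png'),cv2.COLOR_BGR2RGB);hsv=cv2.cvtColor(a,cv2.COLOR_RGB2HSV)
w=lambda x,y,z:proj(i,np.r_[(O+x*u+y*v)/1000,z])
s=cv2.remap(hsv[...,1],*[np.array([[w(x,y,.044)[k] for x in range(-75,76,1)] for y in range(-40,41,1)],np.float32) for k in(0,1)],cv2.INTER_LINEAR)
m=(s<95).astype(np.uint8);m=cv2.morphologyEx(m,cv2.MORPH_CLOSE,np.ones((3,3)))
for c in cv2.findContours(m,0,1)[0]:
    x,y,W,H=cv2.boundingRect(c)
    if cv2.contourArea(c)>100: print('module centre dock',x+W/2-75,y+H/2-40,'size',W,H)
```

```text
module centre dock 0.5 0.5 size 151 81
```

Run:
```python
from org import *
i=vision.camera_info('top');a=cv2.cvtColor(cv2.imread('pics/t10.png'),cv2.COLOR_BGR2RGB).astype(int)
w=lambda x,y,z:proj(i,np.r_[(O+x*u+y*v)/1000,z])
G=(a[...,1]-a[...,0]).clip(0,255).astype(np.uint8)
s=cv2.remap(G,*[np.array([[w(x,y,.044)[k] for x in range(-75,76)] for y in range(-40,41)],np.float32) for k in(0,1)],cv2.INTER_LINEAR)
t,m=cv2.threshold(s,0,1,cv2.THRESH_BINARY_INV+cv2.THRESH_OTSU);print('otsu',t)
for c in cv2.findContours(m,1,1)[0]:
    x,y,W,H=cv2.boundingRect(c)
    if cv2.contourArea(c)>100: print('dock',x+W/2-75,y+H/2-40,'size',W,H)
print('along x at y=+-22:',s[40-22,::6].tolist(),s[40+22,::6].tolist())
```

```text
otsu 44.0
dock -49.0 -2.5 size 22 45
dock 42.0 -3.5 size 22 45
dock -4.0 -3.5 size 22 45
dock 0.5 0.5 size 151 81
along x at y=+-22: [49, 15, 20, 45, 53, 52, 34, 20, 15, 13, 32, 52, 55, 45, 27, 23, 13, 18, 42, 55, 53, 39, 32, 37, 10, 7] [48, 20, 17, 26, 28, 31, 24, 25, 22, 14, 23, 26, 30, 28, 29, 33, 20, 20, 24, 31, 30, 33, 36, 40, 11, 7]
```

The top view shows three identical port faces at dock x ≈ −49, −4 and +42 (46 mm pitch). The tray edges read about −78 and +77, and the latch is at about 2.33 rad with the robot clear. I'm handing the job in.

```bash
python3 -c "
from bench import close_job,ctrl
print(ctrl.get_state()['time'],close_job())"
```

```text
the job is handed in; nothing more can be done
69.75 None
```

The job is handed in at 69.75 s of robot time; the hand-in returned no verdict. All three modules were tipped ports up into the lane (a once, b and c twice) and placed in the tray. The loaded tray was then slid home and the latch closed.

**Last checks:**
- **Modules:** in the last top view, three equal port faces sat 46 mm apart in the nests, so all three looked upright. I had used all 16 views, so this check was by colour mask only.
- **Tray:** it stopped against the back stop. The tray dividers put it about 0 to 1 mm from home. The top camera read its ends at about −78 and +77 mm, consistent with that.
- **Latch:** it swung to its stop, about 2.33 of 2.356 rad.

**What did not go smoothly:**
- **Wrist force:** the tray stuck in the dock's flared entry and the force reached about 106 N, against a limit of 120 N, before it came free.
- **Tray grip:** the gripper slipped about 8 mm along the tab and carried the tray a few millimetres up. I lowered it to the bench before the final push.
- **Near wall edge:** one of the three tray marks in the last close view read 3 to 4 mm off from the other two. I put that down to a poor edge in shadow.
- **Latch:** the gripper slid off the knob partway, so I finished by pushing it.
- **Knocked module:** one module was knocked aside in the lane but stayed upright, and I re-located it.
- **Bystanders:** I did not measure their positions at the end.

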